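# Load the food dryer and set its timer

### The job

Pull the food dryer's tray out to its stop, lay every persimmon from the board on the tray in a single layer and push the tray fully shut. Then turn the timer's dial clockwise until its pointer is at the black pip on the case, pressing down as you turn so that the timer itself neither spins nor wanders from its place. Leave everything else where it stands.

Things in the scene. Friction and masses are not known exactly. Their poses are not given: they have to be found in the camera images.
- tray (a joint): how far the dryer's tray is pulled out, m: 0 fully shut, 0.17 at its stop. It slides straight out of the dryer's front (along the -x axis of tray_handle) with about 2 N of friction and stays where it is left.
- dryer: food dryer: fixed steel box 300 mm wide, 250 mm deep, 120 mm high, with one tray across its front. Origin: on the counter under the middle of its front face; x points into the dryer. Over the tray's floor there is 72 mm of open height.
- tray_handle (a point): middle of the tray's handle: a level steel bar 10 mm thick, 120 mm long (this point's y), 90 mm above the counter, held by a stub at each end. Its centre line is 40 mm in front of the tray's front panel (panel 30 to 106 mm above the counter) and, when shut, 51 mm in front of the dryer's front face. x points into the dryer.
- tray_floor (a point): point on the tray's flat floor, 40 mm above the counter, midway across, 136 mm behind the handle bar; moves with the tray. x into the dryer, y across. Floor clear from x = -80 to +110 mm and y = -135 to +135 mm; side and rear walls rise 22 mm above it. At the stop the part with x below +75 mm lies outside the dryer, open from above.
- timer: free-standing round white kitchen timer, 90 mm diameter, 38 mm high, about 0.15 kg in all, loose on the counter. Origin: centre of its underside. Its x axis points from the centre to the black pip on its rim. The dial is stiff (0.12 N m), the light case resists only about 0.06 N m: without 5 to 15 N of push down on the dial the whole timer spins.
- dial (a joint): angle of the timer's dial in its case, rad: grows clockwise seen from above; the pointer is at the pip at 2.0. Starts between 0 and 0.5; the range is 0 to 4.2; it stays where it is left.
- dial_grip (a point): on the dial's axis, 59 mm above the counter, halfway up the dial's upright grip bar: 48 mm long (this point's x), 12 mm thick (y), its top 72 mm above the counter. The bar stands on a round flange 66 mm in diameter, whose top is 46 mm above the counter. +x is the pointer end (white stripe).
- timer_pip (a point): top of the black pip on the rim of the timer's case, 40 mm from its axis, 49 mm above the counter: the mark the pointer must reach. Look only, nothing to touch.
- board: wooden board fixed on the counter, 310 x 210 x 10 mm (x, y, z), on which the persimmons lie. Origin: centre of its underside.
- persimmon0: firm persimmon, a squat round fruit 50 mm in diameter (upright sides from 13 to 27 mm up) and 40 mm high, 0.11 kg, at first standing on the board. Origin: its middle, 20 mm above its underside; z through its stem. It may be laid either way up. May be absent (three to five are present).
- persimmon1: firm persimmon, a squat round fruit 50 mm in diameter (upright sides from 13 to 27 mm up) and 40 mm high, 0.11 kg, at first standing on the board. Origin: its middle, 20 mm above its underside; z through its stem. It may be laid either way up. May be absent (three to five are present).
- persimmon2: firm persimmon, a squat round fruit 50 mm in diameter (upright sides from 13 to 27 mm up) and 40 mm high, 0.11 kg, at first standing on the board. Origin: its middle, 20 mm above its underside; z through its stem. It may be laid either way up. May be absent (three to five are present).
- persimmon3: firm persimmon, a squat round fruit 50 mm in diameter (upright sides from 13 to 27 mm up) and 40 mm high, 0.11 kg, at first standing on the board. Origin: its middle, 20 mm above its underside; z through its stem. It may be laid either way up. May be absent (three to five are present).
- persimmon4: firm persimmon, a squat round fruit 50 mm in diameter (upright sides from 13 to 27 mm up) and 40 mm high, 0.11 kg, at first standing on the board. Origin: its middle, 20 mm above its underside; z through its stem. It may be laid either way up. May be absent (three to five are present).
- teacup: small white teacup on the board among the persimmons, 52 mm diameter, 36 mm high. Leave it alone. Origin: centre of its underside.
- mug: blue mug beside the timer, 76 mm diameter with a handle, 85 mm high. Leave it alone. Origin: centre of its underside.
- flask: green ceramic flask beyond the board, 60 mm diameter, 100 mm high. Leave it alone. Origin: centre of its underside.
- bowl: terracotta bowl beyond the board, 120 mm diameter, 45 mm high. Leave it alone. Origin: centre of its underside.
- jar: amber jar on the left, 80 mm diameter, 110 mm high. Leave it alone. Origin: centre of its underside.
- pot: grey pot left of the dryer, 100 mm diameter, 85 mm high. Leave it alone. Origin: centre of its underside.
- spatula: spatula with a wooden handle, lying near the robot, in front of the dryer. Leave it alone. Origin: middle of its length, at the underside.
There are look-alikes about, which are no part of the job. What is shaped like the timer but red or yellow is not meant.

How it is judged:
By the outcome, as a careful person would: the job done as asked, in the order asked, and still so for the second after the job is handed in, with the robot touching nothing.
Of persimmon0, persimmon1, persimmon2, persimmon3, persimmon4 only 3 to 5 are there at a start; the rules pass over those that are not, and their reading is None.
At some moment in a run one of persimmon0, persimmon1, persimmon2, persimmon3, persimmon4 may be knocked a few centimetres aside while the robot is not near it.
Once in a run the grip may slacken for a moment while it holds something.
It also fails if it takes over 210 s, if anything falls off the work surface, if the arm or the gripper's body presses on something with over 40 N, if the wrist force passes 120 N, or if a joint passes its speed limit or range.

### The arm

A 6-joint arm with a two-finger parallel gripper is mounted at the origin on the work surface. World frame = base frame: x ahead of the robot, y to its left, z up, the work surface at z = 0. Lengths are in mm, angles in rad, forces in N, time in s.
With the tool pointing down it reaches from about 300 to 850 mm from the base axis. Payload 5.4 kg.
Tool frame: the origin (TCP) lies at the very end of the fingers, on their centre line; the grasp point (between the pads) lies 19 mm behind it (env.pinch_z is the distance from the TCP to the grasp point, in mm); z points along the fingers, y is the line along which they close (so a half turn about z gives the same grasp; the last joint's range is limited). The gripper opens to 85 mm and grips with 20 to 120 N. Pads are 22 mm wide; open, the fingers measure 114 mm over their backs; the gripper's body (76 mm by 85 mm) begins 54 mm behind the grasp point. The pads swing forward as they close: fully open they stand 13 mm farther back than shut.
Start: joints at [-1.542, 0.158, 1.597, -0, 1.386, -0.21], TCP at [135.986, -558.672, 231.299] pointing down, gripper open.
Joint ranges: [-2.91, 2.91], [-0.94, 2.29], [0.18, 2.7], [-1.29, 4.43], [0.17, 2.64], [-3, 3]. Speed limits (rad/s): [2.57, 2.57, 3.14, 3.14, 3.14, 3.14].

### API

Orientations are given as a rotation vector (axis times angle).
In Python, from cell import env gives the robot as it stands.
- The arm moves only by the tool drive_tool, never from a script. Its argument "targets" is a list of rows, each an object with "claw": the closure, from -1 (fully open) to 1 (shut), so that 0 is half open; "delta_pos": the shift along the tool's x, y, z in m, a list of three; "roll": the turn about the tool's z in rad. In form: [{"claw": claw, "delta_pos": [dx, dy, dz], "roll": roll}, ...]. A call has 1 to 10 rows; each row shifts and turns the commanded pose from where the row before left it, along the tool's axes as they then stand; what a row does not reach is not made up. A row lasts 1/10 s, in which the tool goes at most 50 mm and 8.59 degrees, less where a joint would pass 70% of its speed; a pose out of reach is approached as far as the arm can. A call with a gripper value outside its range is refused whole. The fingers move at their own pace and stop on an object; the grip force is fixed at half the most. Time passes only in rows, so rows that do not move let the fingers close. It gives the time, the measured TCP pose, the force, the opening and the grip force at its end, in the units of the state.
- env.get_state(): the state, without advancing time (a new reading comes with each control period).
- env.snapshot(name): name is "scene" or "top"; returns the picture (420x560x3 uint8, red, green, blue); there is no depth.
- env.camera_info(name): a dict with "fov_y" (degrees; the focal length in pixels is half the picture's height over the tangent of half this angle, whatever the lens; pixels are square), "cx", "cy" (the principal point, pixels), "xyz" and "rotation" of the camera in the world. Camera axes: x right, y down, z forward; pixel columns grow to the right and rows downward; lengths in mm; the calibration is good to about 2 mm. A picture is of the moment at which its call begins. camera_info takes no time and is no camera call.
- env.job_done(): hands the job in; it is judged then, once.
The state is a dict: "t": time; "joint_pos": joint angles; "qvel": joint speeds; "joint_efforts": joint torques, N m; "position": TCP position; "tool_rot": TCP orientation; "wrist_force": force on the tool from outside, world axes, zero at the start; "ft_torque": the same for the moment, N m; "grip_width": opening from 0.0 (shut) to 1.0 (fully open); "grasp_force": force on a finger pad.
Only numpy, scipy, OpenCV 4.12 (cv2) and the standard library are available. Lean on these libraries where they do the work, as an engineer would, in place of code of your own. Each camera call takes 0.05 s, during which the arm holds its last target. There are 200 camera calls.

## Working session

There is one attempt and no reset: what is moved stays moved. The work goes in short steps, Python scripts to look and compute and a tool call to move; the robot and the scene stay as the last step left them, time stands still between calls to the robot, and variables do not carry over. Pictures are saved under pics/ and viewed, at most 14 in all, crops included, and the job is handed in when it is done.

Besides the shell and the picture viewer there is one more tool, called after "Call:" by a JSON object that holds its "api" and its "payload", one argument or row to a line. drive_tool: Moves the arm, as the interface text tells. Its arguments: {"type":"object","properties":{"targets":{"type":"array","items":{"type":"object","properties":{"claw":{"type":"number"},"delta_pos":{"type":"array","items":{"type":"number"}},"roll":{"type":"number"}}}}},"required":["targets"]}

```bash
mkdir -p pics; ls; python3 - <<'E'
from cell import env
import cv2
for n in("scene","top"):
    im=env.snapshot(n); cv2.imwrite(f"pics/{n}0.png",im[:,:,::-1]); print(n,env.camera_info(n))
print(env.get_state(), env.pinch_z)
E
```

```text
pics
scene {'fov_y': 46.36346724550538, 'cx': 281.50981072371394, 'cy': 211.89757196727726, 'xyz': array([1247.8141742 ,  412.66185949, 1450.78024376]), 'rotation': array([-1.33848592, -2.45447225,  0.67785873])}
top {'fov_y': 55.48147177756139, 'cx': 277.37063925691734, 'cy': 208.0077950544757, 'xyz': array([2.99066647e+02, 2.09899490e-01, 1.52857664e+03]), 'rotation': array([-2.16228916,  2.12535027, -0.17125155])}
{'t': 0.1, 'joint_pos': array([-1.54210891e+00,  1.59016352e-01,  1.59807786e+00, -1.88784916e-06,
        1.38623234e+00, -2.10126479e-01]), 'qvel': array([ 6.71444595e-05, -4.19104737e-06, -4.57969882e-03, -1.84110531e-03,
        5.53255815e-04, -6.42932779e-04]), 'joint_efforts': array([-5.38411659e-04, -3.96990645e+01, -3.32338607e+01, -3.25506817e-04,
        4.21107034e-03,  5.90945064e-06]), 'position': array([ 135.96474264, -558.13886093,  230.41257935]), 'tool_rot': array([-3.11750810e+00, -3.74032019e-01, -2.43708100e-04]), 'wrist_force': array([ 0.2013543 , -0.58018187,  0.16068118]), 'ft_torque': array([ 0.00154931,  0.03647695, -0.01811576]), 'grasp_force': 0.0, 'grip_width': 0.9955004481217782} 18.700000000000003
```

View pics/scene0.png

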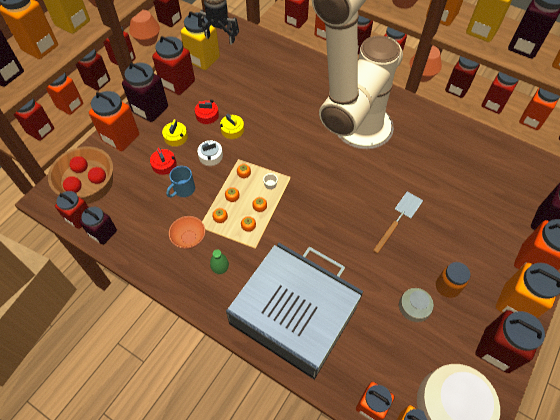

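View pics/top0.png

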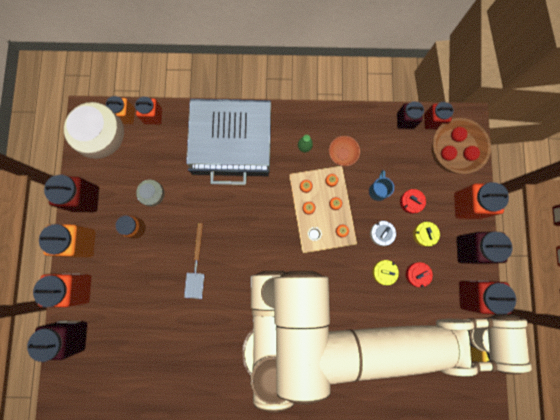

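The scene view shows five persimmons plus the teacup (270,181) on the board, the white timer at (210,152), and the dryer with its handle at (323,260). In the top view the persimmons are at (306,186), (333,181), (309,208), (336,203) and (343,231), the timer is at (383,233) and the handle at (228,183).

```bash
cat > h.py <<'E'
from cell import env
import numpy as np, cv2
from scipy.spatial.transform import Rotation as R
def ray(n,u,v):
    c=env.camera_info(n); f=210/np.tan(np.radians(c["fov_y"])/2)
    d=R.from_rotvec(c["rotation"]).apply([(u-c["cx"])/f,(v-c["cy"])/f,1.]); return c["xyz"],d
def onz(n,u,v,z):
    o,d=ray(n,u,v); return (o+d*(z-o[2])/d[2]).round(1)
def proj(n,p):
    c=env.camera_info(n); f=210/np.tan(np.radians(c["fov_y"])/2)
    q=R.from_rotvec(c["rotation"]).inv().apply(np.array(p,float)-c["xyz"]); return np.array([c["cx"]+f*q[0]/q[2],c["cy"]+f*q[1]/q[2]]).round(1)
def tri(u1,u2):
    o,d=ray("scene",*u1);p,e=ray("top",*u2)
    s=np.linalg.lstsq(np.c_[d,-e],p-o,rcond=None)[0]; a=o+s[0]*d;b=p+s[1]*e
    return ((a+b)/2).round(1),np.linalg.norm(a-b).round(1)
def blobs(im,lo,hi,box,mn=15):
    h=cv2.cvtColor(im,cv2.COLOR_RGB2HSV); m=cv2.inRange(h,np.array(lo),np.array(hi))
    k=np.zeros_like(m);k[box[1]:box[3],box[0]:box[2]]=255
    n,_,s,c=cv2.connectedComponentsWithStats(m&k)
    return [(c[i].round(1).tolist(),int(s[i,4]),s[i,:4].tolist()) for i in range(1,n) if s[i,4]>=mn]
def world(): 
    s=env.get_state(); return s["position"],R.from_rotvec(s["tool_rot"]).as_matrix()
def delta(x,y,z):
    p,M=world(); return (M.T@(np.array([x,y,z])-p)).round(1)
def crop(im,box,k,name): 
    cv2.imwrite("pics/"+name,cv2.resize(im[box[1]:box[3],box[0]:box[2],::-1],None,fx=k,fy=k,interpolation=cv2.INTER_CUBIC))
E
python3 - <<'E'
from h import *
a=env.snapshot("scene");b=env.snapshot("top")
for n,im,box in(("scene",a,(200,155,295,250)),("top",b,(285,160,360,255))):
    print(n)
    for c,s,r in blobs(im,(3,180,120),(14,255,255),box): print(c,s,r,onz(n,*c,32))
for n,im,box in(("scene",a,(192,135,226,168)),("top",b,(368,218,398,250))):
    print(n)
    for c,s,r in blobs(im,(0,0,140),(179,60,255),box): print(c,s,r,onz(n,*c,42))
print(tri((323,260),(228,183)))
crop(a,(190,130,235,170),9,"t1.png"); v=np.vstack([cv2.resize(b[218:250,365:400],(420,384)),cv2.resize(b[150:195,180:280],(420,189))])
cv2.imwrite("pics/t2.png",v[:,:,::-1])
crop(a,(230,235,370,375),4,"t3.png")
E
```

```text
scene
[243.7, 172.9] 75 [237, 164, 14, 14] [ 457.4 -240.1   32. ]
[232.2, 196.8] 74 [225, 188, 14, 14] [ 561.7 -215.4   32. ]
[259.8, 207.0] 73 [253, 200, 14, 12] [ 544.3 -112.7   32. ]
[220.1, 217.7] 76 [213, 209, 15, 14] [ 651.6 -200.8   32. ]
[248.4, 226.4] 72 [241, 219, 15, 12] [ 627.6 -102.2   32. ]
[201.3, 230.1] 51 [200, 222, 4, 18] [ 723.5 -224.6   32. ]
top
[330.9, 180.5] 57 [326, 174, 12, 12] [ 641.7 -209.8   32. ]
[305.4, 186.5] 57 [300, 181, 12, 11] [ 616.4 -112.    32. ]
[334.9, 203.5] 63 [330, 198, 12, 11] [ 552.5 -224.7   32. ]
[308.1, 207.8] 60 [303, 202, 12, 12] [ 534.1 -122.8   32. ]
[341.2, 230.8] 60 [336, 225, 12, 12] [ 448.7 -247.8   32. ]
scene
[209.7, 152.1] 368 [197, 140, 25, 25] [ 454.1 -391.5   42. ]
top
[383.2, 233.2] 456 [371, 221, 25, 25] [ 441.5 -403.2   42. ]
(array([616.9, 177. ,  72.4]), np.float64(5.1))
```

View pics/t1.png

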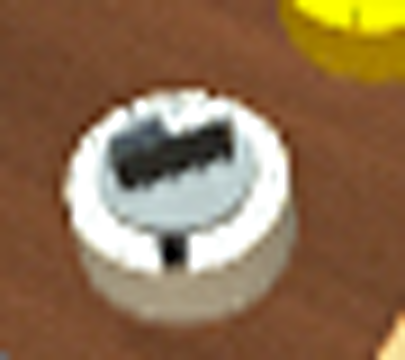

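View pics/t2.png

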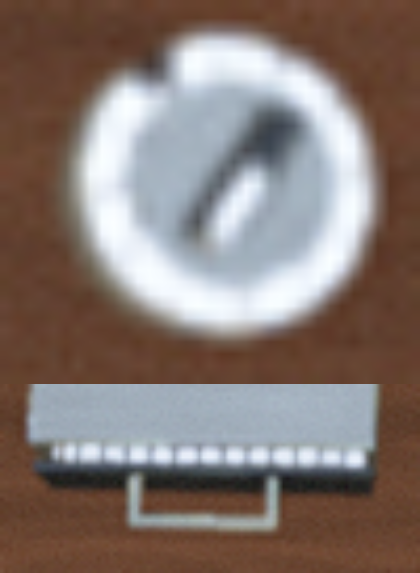

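View pics/t3.png

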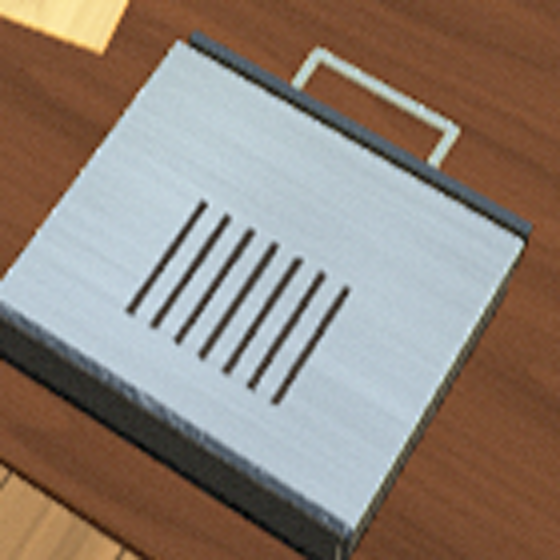

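The timer's pip sits at about (209,158) in the scene view. Its pointer stripe is on the far side of the bar. The handle is clear in both views. The views disagree by about 10 mm and the dryer's width comes out short, so I'll fit a single radial lens term against the known dryer size.

```bash
python3 - <<'E'
from h import *
from scipy.optimize import least_squares
def pd(n,p,k):
    c=env.camera_info(n); f=210/np.tan(np.radians(c["fov_y"])/2)
    q=R.from_rotvec(c["rotation"]).inv().apply(np.array(p,float)-c["xyz"]); x=q[:,:2]/q[:,2:]
    return np.array([c["cx"],c["cy"]])+f*x*(1+k*(x**2).sum(1))[:,None]
S=np.array([[243.7,172.9],[232.2,196.8],[259.8,207],[220.1,217.7],[248.4,226.4]])
T=np.array([[341.2,230.8],[334.9,203.5],[308.1,207.8],[330.9,180.5],[305.4,186.5]])
# dryer top corners: front y-, front y+, back y-, back y+
DS=np.array([[275,245.5],[361.2,295],[230,310.5],[317.5,367.5]]);DT=np.array([[270,164],[187.1,164],[271,100.5],[189,101]])
def dry(x,y,a):
    L=np.array([[0,-150],[0,150],[250,-150],[250,150]]);c,s=np.cos(a),np.sin(a)
    return np.c_[L@np.array([[c,s],[-s,c]])+[x,y],np.full(4,120)]
def res(q):
    ks,kt,x,y,a,zp=q[:6]; P=np.c_[q[6:].reshape(5,2),np.full(5,zp)]
    D=dry(x,y,a)
    return np.concatenate([(pd("scene",P,ks)-S).ravel(),(pd("top",P,kt)-T).ravel(),(pd("scene",D,ks)-DS).ravel(),(pd("top",D,kt)-DT).ravel()])
q0=np.r_[0,0,680,180,0,32,np.array([onz("top",*t,32)[:2] for t in T]).ravel()]
r=least_squares(res,q0,x_scale=np.r_[.1,.1,10,10,.1,10,np.full(10,10)]);print(r.cost,r.x.round(3));print(r.fun.reshape(-1,2).round(1).tolist())
E
```

```text
15.686752697666321 [-1.51000e-01 -1.65000e-01  6.75454e+02  1.82413e+02  7.00000e-03
  1.41910e+01  4.48627e+02 -2.50174e+02  5.54107e+02 -2.25665e+02
  5.35956e+02 -1.21637e+02  6.45032e+02 -2.10749e+02  6.19900e+02
 -1.10859e+02]
[[-0.5, 0.1], [-0.6, -0.1], [-0.6, -0.2], [-0.6, -0.1], [-0.5, -0.3], [-0.5, 0.4], [-0.6, 0.4], [-0.7, 0.2], [-0.6, 0.3], [-0.7, 0.1], [-0.8, -0.7], [-0.0, -1.0], [-3.3, 0.1], [0.2, -0.5], [-2.4, 0.7], [-1.2, 0.1], [-2.4, 0.3], [0.8, -0.3]]
```

```bash
python3 - <<'E'
s=open('h.py').read()
a=s.index("def ray"); b=s.index("def onz"); c=s.index("def proj"); d=s.index("def tri")
new='''K=-0.155
def cam(n):
    c=env.camera_info(n); f=210/np.tan(np.radians(c["fov_y"])/2)
    return c["xyz"],R.from_rotvec(c["rotation"]),np.array([[f,0,c["cx"]],[0,f,c["cy"]],[0,0,1]]),np.array([K,0,0,0])
def ray(n,u,v):
    o,r,A,k=cam(n); x=cv2.undistortPoints(np.array([[[u,v]]],float),A,k)[0,0]; return o,r.apply([*x,1.])
'''
pr='''def proj(n,p):
    o,r,A,k=cam(n); q=r.inv().apply(np.array(p,float)-o)
    return cv2.projectPoints(q.reshape(1,1,3),np.zeros(3),np.zeros(3),A,k)[0].ravel().round(1)
'''
open('h.py','w').write(s[:a]+new+s[b:c]+pr+s[d:])
E
python3 - <<'E'
from h import *
S=[[243.7,172.9],[232.2,196.8],[259.8,207],[220.1,217.7],[248.4,226.4]]
T=[[341.2,230.8],[334.9,203.5],[308.1,207.8],[330.9,180.5],[305.4,186.5]]
for s,t in zip(S,T): print(onz("top",*t,30),onz("scene",*s,30),tri(s,t))
# handle ends (corner centres)
print("handle", tri((230+319/4,235+51/4),(180+274/4.2,150+(522-384)/4.2)), tri((230+456/4,235+128/4),(180+134/4.2,150+(520-384)/4.2)))
for u in((180+274/4.2,150+(522-384)/4.2),(180+134/4.2,150+(520-384)/4.2)): print(onz("top",*u,92))
for u in((230+319/4,235+51/4),(230+456/4,235+128/4)): print(onz("scene",*u,92))
# timer: crop t1 scale 9 offset 190,130 ; t2 scale 12 offset 365,218
f1=lambda x,y:(190+x/9-.5,130+y/9-.5); f2=lambda x,y:(365+x/12-.5,218+y/12-.5)
for nm,a,b,z in(("case top",(180,178),(233,180),42),("pip",(173,250),(152,65),47),("bar top end far",(125,160),None,70),("bar near",(228,140),None,70),("flange c",(178,185),(233,185),46),("barA",None,(285,120),70),("barB",None,(200,230),70)):
    print(nm, a and onz("scene",*f1(*a),z), b and onz("top",*f2(*b),z))
p,M=world(); print(proj("scene",p),proj("top",p))
a=env.snapshot("scene"); crop(a,(190,0,250,60),7,"g.png")
E
```

```text
[ 448.6 -249.2   30. ] [ 456.1 -241.4   30. ] (array([ 449.1, -249.7,   16.3]), np.float64(4.0))
[ 552.9 -225.7   30. ] [ 560.8 -216.6   30. ] (array([ 554.3, -225.6,   15.2]), np.float64(5.0))
[ 534.5 -123.    30. ] [ 543.3 -113.5   30. ] (array([ 536. , -122. ,   13.5]), np.float64(5.1))
[ 642.6 -210.8   30. ] [ 651. -202.   30.] (array([ 645.2, -211. ,   14.4]), np.float64(4.4))
[ 617.  -112.3   30. ] [ 626.8 -102.9   30. ] (array([ 619.8, -111.6,   12.2]), np.float64(4.5))
handle (array([612.8, 118. ,  88. ]), np.float64(8.3)) (array([612.8, 241. ,  88.8]), np.float64(6.9))
[613.5 113.9  92. ]
[613.4 237.3  92. ]
[613.1 122.7  92. ]
[612.8 244.6  92. ]
case top [ 443.7 -402.2   42. ] [ 443.1 -410.8   42. ]
pip [ 477.3 -379.5   47. ] [ 478.7 -384.    47. ]
bar top end far [ 464.3 -410.2   70. ] None
bar near [ 433.8 -381.5   70. ] None
flange c [ 449.3 -398.4   46. ] [ 441.1 -409.6   46. ]
barA None [ 459.3 -419.9   70. ]
barB None [ 424.8 -392.3   70. ]
[220.9  46.3] [443.3 320.2]
```

View pics/g.png

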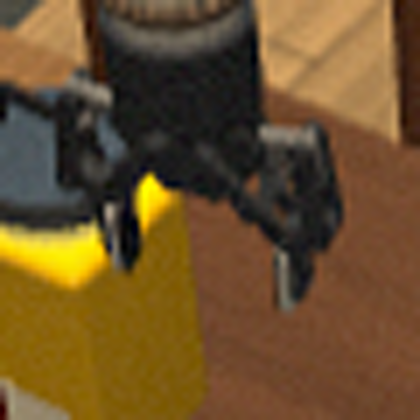

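The fingertips are at about (219,41). With the pads' setback this fits the corrected camera model to within 2 px. I'll start with the handle, which is at about (613,178) and aligned with x.

Call:
{"api": "drive_tool", "payload": {
  "targets": [
    {"claw": -1, "delta_pos": [0, 0, 0], "roll": -0.148},
    {"claw": -1, "delta_pos": [0, 0, 0], "roll": -0.148},
    {"claw": -1, "delta_pos": [0, 0, 0], "roll": -0.148},
    {"claw": -1, "delta_pos": [0, 0, 0], "roll": -0.148},
    {"claw": -1, "delta_pos": [0, 0, 0], "roll": -0.148},
    {"claw": -1, "delta_pos": [0, 0, 0], "roll": -0.148},
    {"claw": -1, "delta_pos": [0, 0, 0], "roll": -0.148},
    {"claw": -1, "delta_pos": [0, 0, 0], "roll": -0.148},
    {"claw": 0.29, "delta_pos": [0, 0, 0], "roll": -0.148}
  ]
}}

```text
t: 1.15
position: [136.0, -558.6, 231.1]
tool_rot: [-2.214, -2.228, -0.0]
wrist_force: [-0.7, -0.3, 0.3]
grip_width: 0.858
grasp_force: 0.0
```

Call:
{"api": "drive_tool", "payload": {
  "targets": [
    {"claw": 0.29, "delta_pos": [0.037, 0.024, 0], "roll": 0},
    {"claw": 0.29, "delta_pos": [0.037, 0.024, 0], "roll": 0},
    {"claw": 0.29, "delta_pos": [0.037, 0.024, 0], "roll": 0},
    {"claw": 0.29, "delta_pos": [0.037, 0.024, 0], "roll": 0},
    {"claw": 0.29, "delta_pos": [0.037, 0.024, 0], "roll": 0},
    {"claw": 0.29, "delta_pos": [0.037, 0.024, 0], "roll": 0},
    {"claw": 0.29, "delta_pos": [0.037, 0.024, 0], "roll": 0},
    {"claw": 0.29, "delta_pos": [0.037, 0.024, 0], "roll": 0},
    {"claw": 0.29, "delta_pos": [0.037, 0.024, 0], "roll": 0},
    {"claw": 0.29, "delta_pos": [0.037, 0.024, 0], "roll": 0}
  ]
}}

```text
t: 2.15
position: [376.6, -187.0, 231.5]
tool_rot: [2.221, 2.221, 0.0]
wrist_force: [1.1, -0.1, 0.1]
grip_width: 0.356
grasp_force: 0.0
```

Call:
{"api": "drive_tool", "payload": {
  "targets": [
    {"claw": 0.29, "delta_pos": [0.037, 0.024, 0], "roll": 0},
    {"claw": 0.29, "delta_pos": [0.037, 0.024, 0], "roll": 0},
    {"claw": 0.29, "delta_pos": [0.037, 0.024, 0], "roll": 0},
    {"claw": 0.29, "delta_pos": [0.037, 0.024, 0], "roll": 0},
    {"claw": 0.29, "delta_pos": [0.037, 0.024, 0], "roll": 0},
    {"claw": 0.29, "delta_pos": [0.037, 0.024, 0], "roll": 0},
    {"claw": 0.29, "delta_pos": [0.037, 0.024, 0], "roll": 0},
    {"claw": 0.29, "delta_pos": [0.037, 0.024, 0], "roll": 0},
    {"claw": 0.29, "delta_pos": [0.037, 0.02, 0], "roll": 0},
    {"claw": 0.29, "delta_pos": [0, 0, 0], "roll": 0}
  ]
}}

```text
t: 3.15
position: [588.9, 148.4, 230.4]
tool_rot: [-2.215, -2.225, -0.001]
wrist_force: [-0.5, -0.5, -0.9]
grip_width: 0.359
grasp_force: 0.0
```

Call:
{"api": "drive_tool", "payload": {
  "targets": [
    {"claw": 0.29, "delta_pos": [0.03, 0.024, 0.03], "roll": 0},
    {"claw": 0.29, "delta_pos": [0, 0, 0.045], "roll": 0},
    {"claw": 0.29, "delta_pos": [0, 0, 0.025], "roll": 0},
    {"claw": 0.29, "delta_pos": [0, 0, 0], "roll": 0},
    {"claw": 0.29, "delta_pos": [0, 0, 0], "roll": 0}
  ]
}}

```text
t: 3.65
position: [612.1, 173.9, 131.9]
tool_rot: [2.222, 2.221, -0.0]
wrist_force: [-0.2, 0.4, 0.7]
grip_width: 0.351
grasp_force: 0.0
```

```bash
python3 - <<'E'
from h import *
a=env.snapshot("scene");b=env.snapshot("top")
p,M=world();print(p,proj("scene",p),proj("top",p))
A=cv2.resize(a[230:300,270:370],(700,490));crop(a,(270,225,370,300),7,"h1.png")
E
```

```text
[613.61377725 174.11393274 134.11230776] [325.1 249.8] [227.6 180. ]
```

View pics/h1.png

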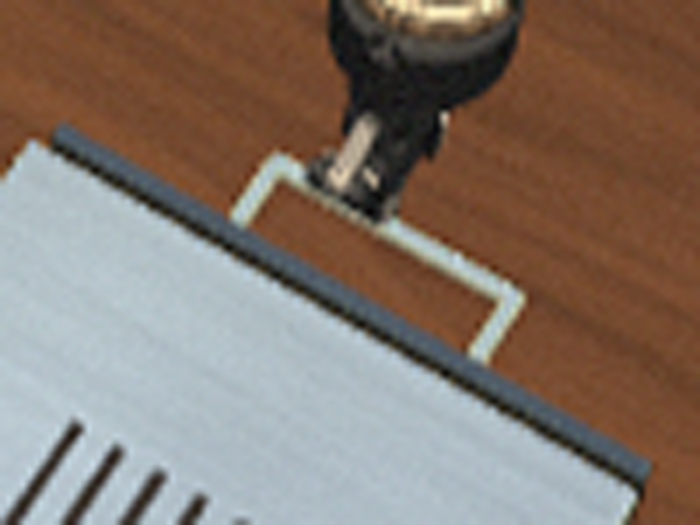

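The gripper sits over the bar, with its fingers at about (322,252) and the bar ends at (310,248) and (344,267). I'll descend and grip.

Call:
{"api": "drive_tool", "payload": {
  "targets": [
    {"claw": 0.29, "delta_pos": [0.004, 0, 0.03], "roll": 0},
    {"claw": 0.29, "delta_pos": [0, 0, 0.03], "roll": 0},
    {"claw": 0.29, "delta_pos": [0, 0, 0], "roll": 0},
    {"claw": 1, "delta_pos": [0, 0, 0], "roll": 0},
    {"claw": 1, "delta_pos": [0, 0, 0], "roll": 0},
    {"claw": 1, "delta_pos": [0, 0, 0], "roll": 0},
    {"claw": 1, "delta_pos": [0, 0, 0], "roll": 0},
    {"claw": 1, "delta_pos": [0, 0, 0], "roll": 0}
  ]
}}

```text
t: 4.55
position: [613.9, 178.3, 74.2]
tool_rot: [2.219, 2.219, 0.005]
wrist_force: [-1.1, -0.4, 7.0]
grip_width: 0.088
grasp_force: 59.1
```

Call:
{"api": "drive_tool", "payload": {
  "targets": [
    {"claw": 1, "delta_pos": [0, -0.02, 0], "roll": 0},
    {"claw": 1, "delta_pos": [0, -0.02, 0], "roll": 0},
    {"claw": 1, "delta_pos": [0, -0.02, 0], "roll": 0},
    {"claw": 1, "delta_pos": [0, -0.02, 0], "roll": 0},
    {"claw": 1, "delta_pos": [0, -0.02, 0], "roll": 0},
    {"claw": 1, "delta_pos": [0, -0.02, 0], "roll": 0},
    {"claw": 1, "delta_pos": [0, -0.02, 0], "roll": 0},
    {"claw": 1, "delta_pos": [0, -0.015, 0], "roll": 0},
    {"claw": 1, "delta_pos": [0, -0.012, 0], "roll": 0},
    {"claw": 1, "delta_pos": [0, 0, 0], "roll": 0}
  ]
}}

```text
t: 5.55
position: [454.8, 178.6, 74.4]
tool_rot: [2.21, 2.208, 0.032]
wrist_force: [31.5, 2.9, -24.3]
grip_width: 0.088
grasp_force: 60.2
```

Call:
{"api": "drive_tool", "payload": {
  "targets": [
    {"claw": 1, "delta_pos": [0, -0.004, 0], "roll": 0},
    {"claw": 1, "delta_pos": [0, -0.002, 0], "roll": 0},
    {"claw": 1, "delta_pos": [0, 0, 0], "roll": 0}
  ]
}}

```text
t: 5.85
position: [454.7, 178.6, 74.6]
tool_rot: [2.206, 2.201, 0.048]
wrist_force: [54.8, 4.8, -47.7]
grip_width: 0.089
grasp_force: 58.4
```

The tray has reached its stop after about 160 mm, so it started about 10 mm open, which agrees with the fitted dryer front at x≈675. I'll ease off, release and lift.

Call:
{"api": "drive_tool", "payload": {
  "targets": [
    {"claw": 1, "delta_pos": [0, 0.005, 0], "roll": 0},
    {"claw": 0.3, "delta_pos": [0, 0, 0], "roll": 0},
    {"claw": 0.3, "delta_pos": [0, 0, 0], "roll": 0},
    {"claw": 0.3, "delta_pos": [0, 0, 0], "roll": 0},
    {"claw": 0.3, "delta_pos": [0, 0, 0], "roll": 0},
    {"claw": 0.3, "delta_pos": [0, 0, -0.04], "roll": 0},
    {"claw": 0.3, "delta_pos": [0, 0, -0.045], "roll": 0},
    {"claw": 0.3, "delta_pos": [0, 0, -0.045], "roll": 0},
    {"claw": 0.3, "delta_pos": [0, 0, 0], "roll": 0}
  ]
}}

```text
t: 6.75
position: [447.4, 179.1, 208.1]
tool_rot: [2.216, 2.217, 0.015]
wrist_force: [1.0, -1.0, 0.4]
grip_width: 0.35
grasp_force: 0.0
```

```bash
python3 - <<'E'
from h import *
a=env.snapshot("scene");b=env.snapshot("top")
for n,im,box in(("scene",a,(200,155,295,250)),("top",b,(285,160,360,255))):
    print(n,[(c,s,onz(n,*c,30).tolist()) for c,s,r in blobs(im,(3,150,60),(14,255,255),box)])
    print("cup",[(c,s,onz(n,*c,40).tolist()) for c,s,r in blobs(im,(0,0,170),(179,50,255),(262,170,282,192) if n=="scene" else (304,224,326,245))])
A=cv2.resize(a[130:320,190:390],(400,380));B=cv2.resize(b[120:270,170:370],(400,300))
cv2.imwrite("pics/s2.png",np.hstack([A,cv2.copyMakeBorder(B,0,80,0,0,0)])[:,:,::-1])
E
```

```text
scene [([249.0, 200.2], 3257, [540.7, -160.0, 30.0]), ([243.6, 171.9], 98, [452.7, -244.2, 30.0]), ([232.0, 195.6], 98, [557.1, -220.1, 30.0]), ([259.6, 205.8], 95, [539.7, -116.7, 30.0]), ([219.9, 216.6], 105, [647.9, -205.2, 30.0]), ([248.3, 224.9], 104, [622.2, -106.5, 30.0])]
cup [([266.6, 175.7], 21, [427.8, -162.1, 40.0]), ([271.2, 181.6], 58, [440.1, -134.7, 40.0])]
top [([344.1, 161.8], 86, [718.4, -263.2, 30.0]), ([331.0, 180.2], 73, [643.8, -211.2, 30.0]), ([305.2, 185.9], 73, [619.3, -111.5, 30.0]), ([335.1, 203.5], 79, [552.9, -226.4, 30.0]), ([308.2, 207.7], 77, [534.8, -123.4, 30.0]), ([341.6, 230.6], 84, [449.4, -250.8, 30.0])]
cup [([314.2, 233.5], 163, [435.9, -145.7, 40.0])]
```

View pics/s2.png

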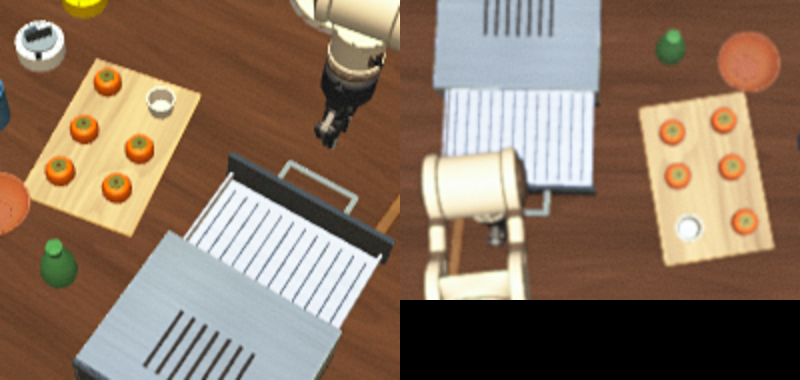

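The tray is out: its white floor shows and the handle is at about (350,223) in the scene view. All five persimmons are still where they were. I'll turn the tool so it closes along y and fetch them one by one, starting with E at (621,-109).

Call:
{"api": "drive_tool", "payload": {
  "targets": [
    {"claw": -1, "delta_pos": [0, 0, 0], "roll": 0.1428},
    {"claw": -1, "delta_pos": [0, 0, 0], "roll": 0.1428},
    {"claw": -1, "delta_pos": [0, 0, 0], "roll": 0.1428},
    {"claw": -1, "delta_pos": [0, 0, 0], "roll": 0.1428},
    {"claw": -1, "delta_pos": [0, 0, 0], "roll": 0.1428},
    {"claw": -1, "delta_pos": [0, 0, 0], "roll": 0.1428},
    {"claw": -1, "delta_pos": [0, 0, 0], "roll": 0.1428},
    {"claw": -1, "delta_pos": [0, 0, 0], "roll": 0.1428},
    {"claw": -1, "delta_pos": [0, 0, 0], "roll": 0.1428},
    {"claw": -1, "delta_pos": [0, 0, 0], "roll": 0.1428}
  ]
}}

```text
t: 7.85
position: [442.1, 178.2, 198.6]
tool_rot: [3.134, 0.215, -0.009]
wrist_force: [0.5, -0.6, -0.9]
grip_width: 0.999
grasp_force: 0.0
```

Call:
{"api": "drive_tool", "payload": {
  "targets": [
    {"claw": -1, "delta_pos": [0, 0, 0], "roll": 0.1428},
    {"claw": -1, "delta_pos": [0.025, 0.041, 0], "roll": 0},
    {"claw": -1, "delta_pos": [0.025, 0.041, 0], "roll": 0},
    {"claw": -1, "delta_pos": [0.025, 0.041, 0], "roll": 0},
    {"claw": -1, "delta_pos": [0.025, 0.041, 0], "roll": 0},
    {"claw": -1, "delta_pos": [0.025, 0.041, 0], "roll": 0},
    {"claw": -1, "delta_pos": [0.025, 0.041, 0], "roll": 0},
    {"claw": -1, "delta_pos": [0.024, 0.042, 0.05], "roll": 0},
    {"claw": -1, "delta_pos": [0, 0, 0.046], "roll": 0},
    {"claw": -1, "delta_pos": [0, 0, 0], "roll": 0}
  ]
}}

```text
t: 8.85
position: [604.4, -96.2, 109.3]
tool_rot: [-3.135, 0.003, 0.028]
wrist_force: [-1.4, 0.8, -0.8]
grip_width: 1.001
grasp_force: 0.0
```

```bash
python3 - <<'E'
from h import *
a=env.snapshot("scene");b=env.snapshot("top")
p,M=world();print(p,M.round(3).tolist(),env.get_state()["grip_width"])
p=p+[0,0,13]
for s in(-1,1):
    for n in("scene","top"): print(n,proj(n,p+M[:,1]*s*42.5))
A=cv2.resize(a[185:245,215:290],(600,480));crop(a,(215,185,290,245),8,"f1.png")
E
```

```text
[609.20859382 -96.70275836 117.2927435 ] [[1.0, 0.0, -0.005], [0.0, -1.0, 0.002], [-0.005, -0.002, -1.0]] 1.0013714400016378
scene [262.8 213.9]
top [291.3 182.5]
scene [240.6 201.5]
top [315. 183.]
```

View pics/f1.png

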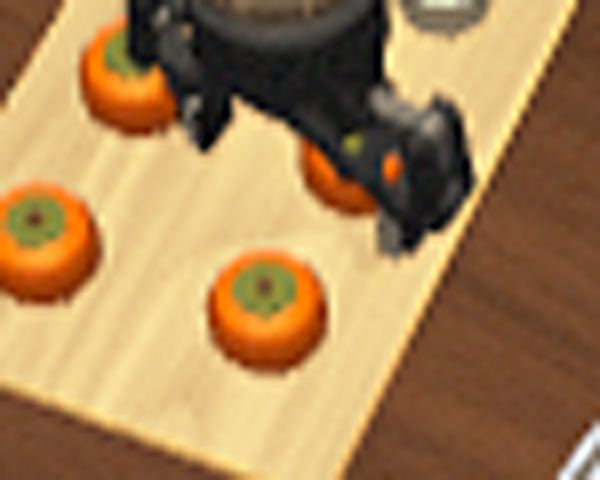

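The open fingertips are at (241,204) and (264,217) px, about 2 px from the prediction, so the scene estimates are good. Persimmon E's stem is at (248,221).

Call:
{"api": "drive_tool", "payload": {
  "targets": [
    {"claw": -1, "delta_pos": [0.01, 0.01, 0], "roll": 0},
    {"claw": -1, "delta_pos": [0, 0, 0], "roll": 0},
    {"claw": -1, "delta_pos": [0, 0, 0], "roll": 0}
  ]
}}

```text
t: 9.25
position: [622.1, -107.5, 121.6]
tool_rot: [3.141, 0.001, 0.005]
wrist_force: [-0.2, -0.0, -0.5]
grip_width: 1.001
grasp_force: 0.0
```

```bash
python3 - <<'E'
from h import *
a=env.snapshot("scene");b=env.snapshot("top")
p,M=world();print(p)
for n,im in(("scene",a),("top",b)):
    st=blobs(im,(22,60,40),(45,255,220),(205,155,282,235) if n=="scene" else (295,172,350,240),3)
    print(n,[(c,s,onz(n,*c,49).tolist()) for c,s,r in st])
E
```

```text
[ 621.47256046 -107.24138499  120.68342689]
scene [([232.5, 163.5], 6, [454.7, -289.8, 49.0]), ([263.8, 179.5], 4, [451.9, -157.7, 49.0]), ([219.1, 212.3], 29, [644.0, -209.1, 49.0]), ([247.6, 220.6], 33, [618.4, -110.8, 49.0])]
top [([332.0, 178.8], 23, [645.0, -212.4, 49.0]), ([306.4, 183.5], 23, [624.6, -114.6, 49.0]), ([336.0, 202.4], 25, [554.0, -227.0, 49.0]), ([342.5, 230.0], 26, [449.7, -251.0, 49.0])]
```

Call:
{"api": "drive_tool", "payload": {
  "targets": [
    {"claw": -1, "delta_pos": [0, 0.003, 0.04], "roll": 0},
    {"claw": -1, "delta_pos": [0, 0, 0.04], "roll": 0},
    {"claw": -1, "delta_pos": [0, 0, 0.023], "roll": 0},
    {"claw": -1, "delta_pos": [0, 0, 0], "roll": 0},
    {"claw": 1, "delta_pos": [0, 0, 0], "roll": 0},
    {"claw": 1, "delta_pos": [0, 0, 0], "roll": 0},
    {"claw": 1, "delta_pos": [0, 0, 0], "roll": 0},
    {"claw": 1, "delta_pos": [0, 0, 0], "roll": 0},
    {"claw": 1, "delta_pos": [0, 0, 0], "roll": 0}
  ]
}}

```text
t: 10.25
position: [623.4, -111.5, 19.5]
tool_rot: [3.14, 0.0, 0.008]
wrist_force: [0.1, 0.1, 7.2]
grip_width: 0.558
grasp_force: 62.4
```

Call:
{"api": "drive_tool", "payload": {
  "targets": [
    {"claw": 1, "delta_pos": [0, 0, -0.03], "roll": 0},
    {"claw": 1, "delta_pos": [0, 0, -0.04], "roll": 0},
    {"claw": 1, "delta_pos": [0, 0, -0.04], "roll": 0},
    {"claw": 1, "delta_pos": [-0.003, -0.04, 0], "roll": 0},
    {"claw": 1, "delta_pos": [-0.003, -0.04, 0], "roll": 0},
    {"claw": 1, "delta_pos": [-0.003, -0.04, 0], "roll": 0},
    {"claw": 1, "delta_pos": [-0.002, -0.04, 0], "roll": 0},
    {"claw": 1, "delta_pos": [0, -0.04, 0], "roll": 0},
    {"claw": 1, "delta_pos": [0, -0.008, 0], "roll": 0},
    {"claw": 1, "delta_pos": [0, 0, 0], "roll": 0}
  ]
}}

```text
t: 11.25
position: [610.3, 98.4, 127.2]
tool_rot: [3.141, 0.004, 0.002]
wrist_force: [-0.2, -0.2, -0.9]
grip_width: 0.562
grasp_force: 62.3
```

Call:
{"api": "drive_tool", "payload": {
  "targets": [
    {"claw": 1, "delta_pos": [0, 0, 0], "roll": 0},
    {"claw": 1, "delta_pos": [0, 0, 0], "roll": 0}
  ]
}}

```text
t: 11.45
position: [610.5, 95.6, 126.6]
tool_rot: [3.141, -0.003, 0.001]
wrist_force: [0.0, 0.2, -1.3]
grip_width: 0.559
grasp_force: 62.3
```

Go down about 75 mm, release, then lift and return to fruit D at (645,-210).

Call:
{"api": "drive_tool", "payload": {
  "targets": [
    {"claw": 1, "delta_pos": [0, 0, 0.035], "roll": 0},
    {"claw": 1, "delta_pos": [0, 0, 0.03], "roll": 0},
    {"claw": 1, "delta_pos": [0, 0, 0.01], "roll": 0},
    {"claw": 1, "delta_pos": [0, 0, 0], "roll": 0},
    {"claw": 1, "delta_pos": [0, 0, 0], "roll": 0}
  ]
}}

```text
t: 11.95
position: [610.9, 96.3, 52.1]
tool_rot: [3.142, -0.002, 0.001]
wrist_force: [-0.4, -0.8, -0.2]
grip_width: 0.556
grasp_force: 62.4
```

Call:
{"api": "drive_tool", "payload": {
  "targets": [
    {"claw": 1, "delta_pos": [0, 0, 0.002], "roll": 0},
    {"claw": 1, "delta_pos": [0, 0, 0], "roll": 0},
    {"claw": -0.55, "delta_pos": [0, 0, 0], "roll": 0},
    {"claw": -0.55, "delta_pos": [0, 0, 0], "roll": 0},
    {"claw": -0.55, "delta_pos": [0, 0, 0], "roll": 0},
    {"claw": -0.55, "delta_pos": [0, 0, -0.03], "roll": 0},
    {"claw": -0.55, "delta_pos": [0, 0, -0.04], "roll": 0},
    {"claw": -1, "delta_pos": [0, 0, -0.01], "roll": 0},
    {"claw": -1, "delta_pos": [0, 0, 0], "roll": 0}
  ]
}}

```text
t: 12.85
position: [612.1, 97.2, 132.1]
tool_rot: [3.141, 0.0, 0.008]
wrist_force: [0.9, -0.6, 0.2]
grip_width: 1.0
grasp_force: 0.0
```

Call:
{"api": "drive_tool", "payload": {
  "targets": [
    {"claw": -1, "delta_pos": [0.005, 0.044, 0], "roll": 0},
    {"claw": -1, "delta_pos": [0.005, 0.044, 0], "roll": 0},
    {"claw": -1, "delta_pos": [0.005, 0.044, 0], "roll": 0},
    {"claw": -1, "delta_pos": [0.005, 0.044, 0], "roll": 0},
    {"claw": -1, "delta_pos": [0.005, 0.044, 0], "roll": 0},
    {"claw": -1, "delta_pos": [0.005, 0.044, 0], "roll": 0},
    {"claw": -1, "delta_pos": [0.004, 0.042, 0], "roll": 0},
    {"claw": -1, "delta_pos": [0, 0, 0], "roll": 0},
    {"claw": -1, "delta_pos": [0, 0, 0], "roll": 0},
    {"claw": -1, "delta_pos": [0, 0, 0], "roll": 0}
  ]
}}

```text
t: 13.85
position: [643.5, -207.3, 127.8]
tool_rot: [-3.14, -0.001, 0.004]
wrist_force: [-0.2, -0.8, -0.3]
grip_width: 1.0
grasp_force: 0.0
```

```bash
cat > look.py <<'E'
from h import *
a=env.snapshot("scene");b=env.snapshot("top")
p,M=world();print(p,env.get_state()["t"])
for n,im in(("scene",a),("top",b)):
    for lo,hi,z,mn in(((22,60,40),(45,255,220),49,12),((3,150,60),(14,255,255),30,55)):
        print(n,z,[(s,onz(n,*c,z)[:2].tolist(),onz(n,*c,z+30)[:2].tolist()) for c,s,r in blobs(im,lo,hi,(205,155,390,300) if n=="scene" else (170,150,350,240),mn) if s<300])
E
python3 look.py
```

```text
[ 643.95459099 -207.08513179  128.61210335] 13.95
scene 49 [(27, [448.6, -247.9], [465.7, -233.8]), (30, [534.7, -121.8], [550.0, -110.4]), (30, [644.3, -208.8], [657.2, -195.5]), (36, [592.8, 91.5], [606.9, 98.3])]
scene 30 [(103, [452.4, -244.5], [469.2, -230.6]), (161, [610.3, -278.9], [623.8, -264.3]), (102, [538.7, -117.4], [553.6, -106.2]), (108, [647.1, -204.5], [659.8, -191.5]), (174, [441.3, 172.4], [458.4, 177.5]), (97, [597.5, 95.0], [611.3, 101.7])]
top 49 [(26, [612.3, 97.8], [605.9, 95.8]), (26, [449.7, -251.0], [446.7, -245.9])]
top 30 [(64, [611.2, 97.4], [605.0, 95.4]), (87, [449.0, -250.8], [446.0, -245.7])]
```

The first fruit is on the tray at about (609,97). Now pick D.

Call:
{"api": "drive_tool", "payload": {
  "targets": [
    {"claw": -1, "delta_pos": [0, 0.003, 0.045], "roll": 0},
    {"claw": -1, "delta_pos": [0, 0, 0.04], "roll": 0},
    {"claw": -1, "delta_pos": [0, 0, 0.025], "roll": 0},
    {"claw": -1, "delta_pos": [0, 0, 0], "roll": 0},
    {"claw": 1, "delta_pos": [0, 0, 0], "roll": 0},
    {"claw": 1, "delta_pos": [0, 0, 0], "roll": 0},
    {"claw": 1, "delta_pos": [0, 0, 0], "roll": 0},
    {"claw": 1, "delta_pos": [0, 0, 0], "roll": 0},
    {"claw": 1, "delta_pos": [0, 0, 0], "roll": 0}
  ]
}}

```text
t: 14.85
position: [646.5, -212.7, 22.9]
tool_rot: [3.139, 0.0, 0.008]
wrist_force: [0.2, 1.9, 6.3]
grip_width: 0.555
grasp_force: 62.3
```

Call:
{"api": "drive_tool", "payload": {
  "targets": [
    {"claw": 1, "delta_pos": [0, 0, -0.03], "roll": 0},
    {"claw": 1, "delta_pos": [0, 0, -0.04], "roll": 0},
    {"claw": 1, "delta_pos": [0, 0, -0.04], "roll": 0},
    {"claw": 1, "delta_pos": [-0.004, -0.043, 0], "roll": 0},
    {"claw": 1, "delta_pos": [-0.004, -0.043, 0], "roll": 0},
    {"claw": 1, "delta_pos": [-0.004, -0.043, 0], "roll": 0},
    {"claw": 1, "delta_pos": [-0.004, -0.043, 0], "roll": 0},
    {"claw": 1, "delta_pos": [-0.004, -0.043, 0], "roll": 0},
    {"claw": 1, "delta_pos": [-0.004, -0.043, 0], "roll": 0},
    {"claw": 1, "delta_pos": [-0.004, -0.043, 0], "roll": 0}
  ]
}}

```text
t: 15.85
position: [616.3, 90.8, 130.6]
tool_rot: [3.141, -0.0, 0.003]
wrist_force: [0.4, 0.8, -0.5]
grip_width: 0.556
grasp_force: 62.3
```

Call:
{"api": "drive_tool", "payload": {
  "targets": [
    {"claw": 1, "delta_pos": [-0.004, -0.044, 0], "roll": 0},
    {"claw": 1, "delta_pos": [0, -0.044, 0], "roll": 0},
    {"claw": 1, "delta_pos": [0, 0, 0], "roll": 0},
    {"claw": 1, "delta_pos": [0, 0, 0], "roll": 0},
    {"claw": 1, "delta_pos": [0, 0, 0], "roll": 0}
  ]
}}

```text
t: 16.35
position: [612.6, 176.3, 129.9]
tool_rot: [3.141, -0.001, 0.001]
wrist_force: [0.9, -0.7, -0.6]
grip_width: 0.563
grasp_force: 45.1
```

Call:
{"api": "drive_tool", "payload": {
  "targets": [
    {"claw": 1, "delta_pos": [0, -0.002, 0.035], "roll": 0},
    {"claw": 1, "delta_pos": [0, 0, 0.03], "roll": 0},
    {"claw": 1, "delta_pos": [0, 0, 0.007], "roll": 0},
    {"claw": 1, "delta_pos": [0, 0, 0], "roll": 0},
    {"claw": 1, "delta_pos": [0, 0, 0], "roll": 0}
  ]
}}

```text
t: 16.85
position: [613.6, 178.6, 59.2]
tool_rot: [-3.141, 0.002, -0.004]
wrist_force: [-1.1, -1.3, 0.2]
grip_width: 0.554
grasp_force: 63.2
```

```bash
python3 look.py; python3 -c "
from h import *
print(env.get_state()['grip_width'],env.get_state()['grasp_force'])"
```

```text
[614.00060538 178.96261666  59.75374059] 16.95
scene 49 [(26, [449.2, -248.0], [466.3, -233.9]), (26, [553.2, -224.4], [568.1, -210.8]), (30, [534.7, -121.8], [550.0, -110.4]), (38, [592.2, 91.8], [606.2, 98.7]), (41, [594.2, 173.0], [608.2, 178.1])]
scene 30 [(95, [454.0, -242.9], [470.7, -229.1]), (103, [557.0, -220.6], [571.6, -207.2]), (99, [539.7, -117.5], [554.6, -106.3]), (82, [602.1, 93.2], [615.8, 100.0]), (75, [605.8, 172.0], [619.4, 177.1])]
top 49 [(26, [612.3, 97.8], [605.9, 95.8]), (25, [554.0, -227.0], [548.8, -222.4]), (23, [534.9, -124.1], [530.2, -121.6]), (26, [449.7, -251.0], [446.7, -245.9])]
top 30 [(143, [730.5, -244.1], [721.8, -239.2]), (63, [611.2, 97.7], [605.0, 95.8]), (81, [554.1, -226.5], [549.0, -221.9]), (80, [534.1, -123.4], [529.4, -120.9]), (86, [449.0, -250.8], [446.0, -245.7])]
0.5550706924120299 63.20068717002869
```

Call:
{"api": "drive_tool", "payload": {
  "targets": [
    {"claw": 1, "delta_pos": [0, 0, 0.005], "roll": 0},
    {"claw": 1, "delta_pos": [0, 0, 0.002], "roll": 0},
    {"claw": 1, "delta_pos": [0, 0, 0], "roll": 0},
    {"claw": 1, "delta_pos": [0, 0, 0], "roll": 0}
  ]
}}

```text
t: 17.35
position: [614.2, 179.2, 52.9]
tool_rot: [-3.142, -0.0, -0.007]
wrist_force: [-0.2, -0.3, 7.7]
grip_width: 0.558
grasp_force: 64.0
```

Contact with the floor. Release and go for B at (553.5,-226).

Call:
{"api": "drive_tool", "payload": {
  "targets": [
    {"claw": -0.55, "delta_pos": [0, 0, 0], "roll": 0},
    {"claw": -0.55, "delta_pos": [0, 0, 0], "roll": 0},
    {"claw": -0.55, "delta_pos": [0, 0, 0], "roll": 0},
    {"claw": -0.55, "delta_pos": [0, 0, -0.03], "roll": 0},
    {"claw": -0.55, "delta_pos": [0, 0, -0.04], "roll": 0},
    {"claw": -1, "delta_pos": [0, 0, -0.01], "roll": 0},
    {"claw": -1, "delta_pos": [0, 0, 0], "roll": 0}
  ]
}}

```text
t: 18.05
position: [613.9, 179.3, 133.0]
tool_rot: [-3.141, -0.0, -0.008]
wrist_force: [0.3, 0.6, -0.1]
grip_width: 1.001
grasp_force: 0.0
```

Call:
{"api": "drive_tool", "payload": {
  "targets": [
    {"claw": -1, "delta_pos": [-0.006, 0.045, 0], "roll": 0},
    {"claw": -1, "delta_pos": [-0.007, 0.045, 0], "roll": 0},
    {"claw": -1, "delta_pos": [-0.006, 0.045, 0], "roll": 0},
    {"claw": -1, "delta_pos": [-0.007, 0.045, 0], "roll": 0},
    {"claw": -1, "delta_pos": [-0.007, 0.045, 0], "roll": 0},
    {"claw": -1, "delta_pos": [-0.007, 0.045, 0], "roll": 0},
    {"claw": -1, "delta_pos": [-0.006, 0.045, 0], "roll": 0},
    {"claw": -1, "delta_pos": [-0.007, 0.045, 0], "roll": 0},
    {"claw": -1, "delta_pos": [-0.007, 0.045, 0], "roll": 0},
    {"claw": -1, "delta_pos": [0, 0, 0], "roll": 0}
  ]
}}

```text
t: 19.05
position: [550.2, -230.5, 128.4]
tool_rot: [3.141, -0.009, -0.004]
wrist_force: [-0.1, -0.5, 0.6]
grip_width: 1.003
grasp_force: 0.0
```

Call:
{"api": "drive_tool", "payload": {
  "targets": [
    {"claw": -1, "delta_pos": [0, 0, 0.015], "roll": 0},
    {"claw": -1, "delta_pos": [0, 0, 0], "roll": 0},
    {"claw": -1, "delta_pos": [0, 0, 0], "roll": 0}
  ]
}}

```text
t: 19.35
position: [551.4, -223.7, 113.4]
tool_rot: [-3.139, -0.003, 0.005]
wrist_force: [0.1, 0.0, 0.4]
grip_width: 1.001
grasp_force: 0.0
```

```bash
python3 look.py
```

```text
[ 552.3947624  -224.51876795  114.99778926] 19.45
scene 49 [(26, [553.2, -224.4], [568.1, -210.8]), (30, [534.2, -121.8], [549.5, -110.3]), (37, [592.5, 91.3], [606.6, 98.1]), (37, [598.3, 175.8], [612.2, 180.8])]
scene 30 [(100, [557.3, -220.4], [571.9, -207.0]), (98, [540.0, -117.3], [555.0, -106.1]), (161, [442.5, 172.7], [459.5, 177.8]), (94, [597.8, 95.2], [611.6, 101.9]), (96, [602.8, 177.3], [616.5, 182.3])]
top 49 [(25, [618.6, 182.3], [612.1, 178.7]), (25, [613.8, 98.2], [607.4, 96.2]), (21, [557.8, -227.8], [552.6, -223.2]), (25, [534.6, -124.1], [529.8, -121.6])]
top 30 [(79, [738.1, -226.1], [729.3, -221.6]), (66, [617.3, 180.6], [610.9, 177.0]), (64, [611.6, 98.1], [605.3, 96.2]), (57, [537.5, -118.4], [532.7, -116.1])]
```

Call:
{"api": "drive_tool", "payload": {
  "targets": [
    {"claw": -1, "delta_pos": [0.001, 0.001, 0.045], "roll": 0},
    {"claw": -1, "delta_pos": [0, 0, 0.035], "roll": 0},
    {"claw": -1, "delta_pos": [0, 0, 0.016], "roll": 0},
    {"claw": -1, "delta_pos": [0, 0, 0], "roll": 0},
    {"claw": 1, "delta_pos": [0, 0, 0], "roll": 0},
    {"claw": 1, "delta_pos": [0, 0, 0], "roll": 0},
    {"claw": 1, "delta_pos": [0, 0, 0], "roll": 0},
    {"claw": 1, "delta_pos": [0, 0, 0], "roll": 0},
    {"claw": 1, "delta_pos": [0, 0, 0], "roll": 0}
  ]
}}

```text
t: 20.35
position: [555.1, -227.9, 22.4]
tool_rot: [3.139, 0.0, 0.006]
wrist_force: [-1.1, 1.1, 6.6]
grip_width: 0.555
grasp_force: 61.7
```

Call:
{"api": "drive_tool", "payload": {
  "targets": [
    {"claw": 1, "delta_pos": [0, 0, -0.03], "roll": 0},
    {"claw": 1, "delta_pos": [0, 0, -0.04], "roll": 0},
    {"claw": 1, "delta_pos": [0, 0, -0.04], "roll": 0},
    {"claw": 1, "delta_pos": [0.005, -0.044, 0], "roll": 0},
    {"claw": 1, "delta_pos": [0.005, -0.044, 0], "roll": 0},
    {"claw": 1, "delta_pos": [0.005, -0.044, 0], "roll": 0},
    {"claw": 1, "delta_pos": [0.005, -0.044, 0], "roll": 0},
    {"claw": 1, "delta_pos": [0.005, -0.044, 0], "roll": 0},
    {"claw": 1, "delta_pos": [0.005, -0.044, 0], "roll": 0},
    {"claw": 1, "delta_pos": [0.005, -0.044, 0], "roll": 0}
  ]
}}

```text
t: 21.35
position: [588.7, 82.9, 130.8]
tool_rot: [3.141, -0.0, 0.004]
wrist_force: [0.2, 0.2, -1.9]
grip_width: 0.556
grasp_force: 62.5
```

Call:
{"api": "drive_tool", "payload": {
  "targets": [
    {"claw": 1, "delta_pos": [0.005, -0.044, 0], "roll": 0},
    {"claw": 1, "delta_pos": [0.006, -0.044, 0], "roll": 0},
    {"claw": 1, "delta_pos": [0.006, -0.044, 0], "roll": 0},
    {"claw": 1, "delta_pos": [0.006, -0.045, 0], "roll": 0},
    {"claw": 1, "delta_pos": [0, 0, 0], "roll": 0},
    {"claw": 1, "delta_pos": [0, 0, 0], "roll": 0},
    {"claw": 1, "delta_pos": [0, 0, 0], "roll": 0}
  ]
}}

```text
t: 22.05
position: [611.4, 257.4, 129.9]
tool_rot: [3.141, -0.001, 0.001]
wrist_force: [-0.0, 0.2, -0.4]
grip_width: 0.557
grasp_force: 62.6
```

Call:
{"api": "drive_tool", "payload": {
  "targets": [
    {"claw": 1, "delta_pos": [0, -0.003, 0.035], "roll": 0},
    {"claw": 1, "delta_pos": [0, 0, 0.03], "roll": 0},
    {"claw": 1, "delta_pos": [0, 0, 0.01], "roll": 0},
    {"claw": 1, "delta_pos": [0, 0, 0.002], "roll": 0},
    {"claw": 1, "delta_pos": [0, 0, 0], "roll": 0},
    {"claw": 1, "delta_pos": [0, 0, 0], "roll": 0}
  ]
}}

```text
t: 22.65
position: [611.7, 260.7, 53.2]
tool_rot: [-3.141, 0.001, -0.001]
wrist_force: [-0.6, 0.4, -1.8]
grip_width: 0.56
grasp_force: 62.6
```

Call:
{"api": "drive_tool", "payload": {
  "targets": [
    {"claw": 1, "delta_pos": [0, 0, 0.002], "roll": 0},
    {"claw": 1, "delta_pos": [0, 0, 0], "roll": 0},
    {"claw": -0.55, "delta_pos": [0, 0, 0], "roll": 0},
    {"claw": -0.55, "delta_pos": [0, 0, 0], "roll": 0},
    {"claw": -0.55, "delta_pos": [0, 0, 0], "roll": 0},
    {"claw": -0.55, "delta_pos": [0, 0, -0.03], "roll": 0},
    {"claw": -0.55, "delta_pos": [0, 0, -0.04], "roll": 0},
    {"claw": -1, "delta_pos": [0, 0, -0.01], "roll": 0},
    {"claw": -1, "delta_pos": [0, 0, 0], "roll": 0}
  ]
}}

```text
t: 23.55
position: [613.0, 261.6, 133.2]
tool_rot: [-3.14, -0.0, -0.008]
wrist_force: [-1.2, -0.1, -0.4]
grip_width: 1.0
grasp_force: 0.0
```

Call:
{"api": "drive_tool", "payload": {
  "targets": [
    {"claw": -1, "delta_pos": [-0.009, 0.043, 0], "roll": 0},
    {"claw": -1, "delta_pos": [-0.009, 0.043, 0], "roll": 0},
    {"claw": -1, "delta_pos": [-0.009, 0.043, 0], "roll": 0},
    {"claw": -1, "delta_pos": [-0.009, 0.043, 0], "roll": 0},
    {"claw": -1, "delta_pos": [-0.009, 0.043, 0], "roll": 0},
    {"claw": -1, "delta_pos": [-0.008, 0.043, 0], "roll": 0},
    {"claw": -1, "delta_pos": [-0.008, 0.043, 0], "roll": 0},
    {"claw": -1, "delta_pos": [-0.008, 0.043, 0], "roll": 0},
    {"claw": -1, "delta_pos": [-0.008, 0.04, 0], "roll": 0},
    {"claw": -1, "delta_pos": [0, 0, 0], "roll": 0}
  ]
}}

```text
t: 24.55
position: [532.4, -126.7, 128.6]
tool_rot: [3.141, -0.008, -0.004]
wrist_force: [0.9, 0.8, 0.2]
grip_width: 1.001
grasp_force: 0.0
```

Call:
{"api": "drive_tool", "payload": {
  "targets": [
    {"claw": -1, "delta_pos": [0, 0, 0.015], "roll": 0},
    {"claw": -1, "delta_pos": [0, 0, 0], "roll": 0},
    {"claw": -1, "delta_pos": [0, 0, 0], "roll": 0}
  ]
}}

```text
t: 24.85
position: [533.4, -121.0, 113.6]
tool_rot: [-3.14, -0.003, 0.005]
wrist_force: [-0.1, 0.1, 0.4]
grip_width: 1.002
grasp_force: 0.0
```

```bash
python3 look.py
```

```text
[ 534.27792457 -121.63892447  114.98827017] 24.95
scene 49 [(30, [534.2, -121.8], [549.5, -110.3]), (36, [595.6, 91.2], [609.5, 98.1]), (40, [600.2, 176.1], [614.0, 181.2]), (40, [597.8, 260.8], [611.7, 264.0])]
scene 30 [(99, [539.2, -117.5], [554.1, -106.3]), (161, [445.3, 171.2], [462.3, 176.3]), (64, [436.8, 315.5], [453.9, 317.5]), (98, [600.8, 93.9], [614.5, 100.7]), (101, [605.6, 178.9], [619.1, 183.9]), (93, [603.7, 263.2], [617.3, 266.4])]
top 49 [(25, [618.5, 266.8], [612.0, 261.4]), (24, [621.7, 182.1], [615.2, 178.4]), (27, [616.1, 97.5], [609.7, 95.5]), (14, [532.2, -121.5], [527.5, -119.0]), (25, [449.8, -251.4], [446.7, -246.3])]
top 30 [(143, [731.3, -243.7], [722.6, -238.8]), (65, [617.2, 264.6], [610.8, 259.3]), (62, [620.0, 180.3], [613.6, 176.7]), (66, [614.3, 97.4], [608.0, 95.5]), (85, [449.0, -250.8], [446.0, -245.7])]
```

Call:
{"api": "drive_tool", "payload": {
  "targets": [
    {"claw": -1, "delta_pos": [0, 0.001, 0.045], "roll": 0},
    {"claw": -1, "delta_pos": [0, 0, 0.035], "roll": 0},
    {"claw": -1, "delta_pos": [0, 0, 0.016], "roll": 0},
    {"claw": -1, "delta_pos": [0, 0, 0], "roll": 0},
    {"claw": 1, "delta_pos": [0, 0, 0], "roll": 0},
    {"claw": 1, "delta_pos": [0, 0, 0], "roll": 0},
    {"claw": 1, "delta_pos": [0, 0, 0], "roll": 0},
    {"claw": 1, "delta_pos": [0, 0, 0], "roll": 0},
    {"claw": 1, "delta_pos": [0, 0, 0], "roll": 0}
  ]
}}

```text
t: 25.85
position: [536.1, -124.6, 21.7]
tool_rot: [3.14, 0.0, 0.006]
wrist_force: [-0.4, 0.8, 7.4]
grip_width: 0.559
grasp_force: 62.4
```

Call:
{"api": "drive_tool", "payload": {
  "targets": [
    {"claw": 1, "delta_pos": [0, 0, -0.03], "roll": 0},
    {"claw": 1, "delta_pos": [0, 0, -0.045], "roll": 0},
    {"claw": 1, "delta_pos": [0, 0, -0.045], "roll": 0},
    {"claw": 1, "delta_pos": [0.002, -0.043, 0], "roll": 0},
    {"claw": 1, "delta_pos": [0.002, -0.043, 0], "roll": 0},
    {"claw": 1, "delta_pos": [0.002, -0.043, 0], "roll": 0},
    {"claw": 1, "delta_pos": [0.002, -0.043, 0], "roll": 0},
    {"claw": 1, "delta_pos": [0.002, -0.043, 0], "roll": 0},
    {"claw": 1, "delta_pos": [0.002, -0.046, 0], "roll": 0},
    {"claw": 1, "delta_pos": [0, 0, 0], "roll": 0}
  ]
}}

```text
t: 26.85
position: [545.8, 142.1, 140.0]
tool_rot: [-3.14, -0.009, -0.002]
wrist_force: [-0.6, -0.5, -0.9]
grip_width: 0.556
grasp_force: 62.5
```

Call:
{"api": "drive_tool", "payload": {
  "targets": [
    {"claw": 1, "delta_pos": [0, 0, 0], "roll": 0},
    {"claw": 1, "delta_pos": [0, 0, 0.04], "roll": 0},
    {"claw": 1, "delta_pos": [0, 0, 0.03], "roll": 0},
    {"claw": 1, "delta_pos": [0, 0, 0.01], "roll": 0},
    {"claw": 1, "delta_pos": [0, 0, 0], "roll": 0},
    {"claw": 1, "delta_pos": [0, 0, 0], "roll": 0}
  ]
}}

```text
t: 27.45
position: [547.5, 136.4, 60.9]
tool_rot: [3.142, -0.002, 0.004]
wrist_force: [0.4, 0.1, -0.4]
grip_width: 0.555
grasp_force: 62.5
```

Call:
{"api": "drive_tool", "payload": {
  "targets": [
    {"claw": 1, "delta_pos": [0, 0, 0.007], "roll": 0},
    {"claw": 1, "delta_pos": [0, 0, 0.002], "roll": 0},
    {"claw": 1, "delta_pos": [0, 0, 0], "roll": 0},
    {"claw": -0.55, "delta_pos": [0, 0, 0], "roll": 0},
    {"claw": -0.55, "delta_pos": [0, 0, 0], "roll": 0},
    {"claw": -0.55, "delta_pos": [0, 0, 0], "roll": 0},
    {"claw": -0.55, "delta_pos": [0, 0, -0.03], "roll": 0},
    {"claw": -0.55, "delta_pos": [0, 0, -0.04], "roll": 0},
    {"claw": -1, "delta_pos": [0, 0, -0.01], "roll": 0},
    {"claw": -1, "delta_pos": [0, 0, 0], "roll": 0}
  ]
}}

```text
t: 28.45
position: [547.9, 137.3, 132.6]
tool_rot: [-3.141, -0.0, -0.007]
wrist_force: [-1.1, -0.1, -0.5]
grip_width: 0.996
grasp_force: 0.0
```

Call:
{"api": "drive_tool", "payload": {
  "targets": [
    {"claw": -1, "delta_pos": [-0.011, 0.043, 0], "roll": 0},
    {"claw": -1, "delta_pos": [-0.011, 0.043, 0], "roll": 0},
    {"claw": -1, "delta_pos": [-0.011, 0.043, 0], "roll": 0},
    {"claw": -1, "delta_pos": [-0.011, 0.043, 0], "roll": 0},
    {"claw": -1, "delta_pos": [-0.011, 0.043, 0], "roll": 0},
    {"claw": -1, "delta_pos": [-0.011, 0.043, 0], "roll": 0},
    {"claw": -1, "delta_pos": [-0.011, 0.043, 0], "roll": 0},
    {"claw": -1, "delta_pos": [-0.011, 0.043, 0], "roll": 0},
    {"claw": -1, "delta_pos": [-0.01, 0.043, 0], "roll": 0},
    {"claw": -1, "delta_pos": [0, 0, 0], "roll": 0}
  ]
}}

```text
t: 29.45
position: [446.3, -253.7, 128.8]
tool_rot: [3.141, -0.009, -0.003]
wrist_force: [0.0, 1.1, -0.3]
grip_width: 0.996
grasp_force: 0.0
```

Call:
{"api": "drive_tool", "payload": {
  "targets": [
    {"claw": -1, "delta_pos": [0, 0, 0.015], "roll": 0},
    {"claw": -1, "delta_pos": [0, 0, 0], "roll": 0},
    {"claw": -1, "delta_pos": [0, 0, 0], "roll": 0}
  ]
}}

```text
t: 29.75
position: [447.5, -248.4, 114.0]
tool_rot: [-3.139, -0.001, 0.004]
wrist_force: [-0.8, 0.2, 0.3]
grip_width: 1.003
grasp_force: 0.0
```

```bash
python3 look.py
```

```text
[ 448.38120926 -249.18330388  115.28673653] 29.85
scene 49 [(26, [449.2, -248.0], [466.3, -233.9]), (38, [531.2, 132.4], [546.6, 138.4]), (36, [596.2, 91.6], [610.1, 98.5]), (37, [601.1, 175.9], [614.9, 181.0]), (39, [598.1, 260.2], [612.0, 263.5])]
scene 30 [(91, [454.3, -242.7], [471.1, -228.8]), (168, [445.3, 171.9], [462.3, 177.0]), (95, [535.5, 133.7], [550.6, 139.6]), (88, [601.9, 94.2], [615.5, 101.0]), (86, [608.4, 179.1], [621.9, 184.0]), (91, [604.8, 262.7], [618.4, 265.9])]
top 49 [(24, [618.9, 266.9], [612.4, 261.5]), (25, [621.7, 181.7], [615.2, 178.0]), (25, [616.5, 97.5], [610.1, 95.6]), (23, [552.0, 138.7], [546.9, 135.9])]
top 30 [(135, [731.3, -244.1], [722.6, -239.2]), (59, [616.8, 263.8], [610.4, 258.5]), (64, [620.0, 180.3], [613.6, 176.7]), (63, [614.7, 97.5], [608.4, 95.5]), (60, [550.6, 137.7], [545.6, 134.9])]
```

Call:
{"api": "drive_tool", "payload": {
  "targets": [
    {"claw": -1, "delta_pos": [0.001, 0, 0.045], "roll": 0},
    {"claw": -1, "delta_pos": [0, 0, 0.035], "roll": 0},
    {"claw": -1, "delta_pos": [0, 0, 0.016], "roll": 0},
    {"claw": -1, "delta_pos": [0, 0, 0], "roll": 0},
    {"claw": 1, "delta_pos": [0, 0, 0], "roll": 0},
    {"claw": 1, "delta_pos": [0, 0, 0], "roll": 0},
    {"claw": 1, "delta_pos": [0, 0, 0], "roll": 0},
    {"claw": 1, "delta_pos": [0, 0, 0], "roll": 0},
    {"claw": 1, "delta_pos": [0, 0, 0], "roll": 0}
  ]
}}

```text
t: 30.75
position: [450.7, -251.0, 21.6]
tool_rot: [3.139, 0.0, 0.005]
wrist_force: [-0.0, 1.4, 6.9]
grip_width: 0.558
grasp_force: 62.3
```

Call:
{"api": "drive_tool", "payload": {
  "targets": [
    {"claw": 1, "delta_pos": [0, 0, -0.03], "roll": 0},
    {"claw": 1, "delta_pos": [0, 0, -0.045], "roll": 0},
    {"claw": 1, "delta_pos": [0, 0, -0.045], "roll": 0},
    {"claw": 1, "delta_pos": [0.009, -0.043, 0], "roll": 0},
    {"claw": 1, "delta_pos": [0.009, -0.043, 0], "roll": 0},
    {"claw": 1, "delta_pos": [0.009, -0.043, 0], "roll": 0},
    {"claw": 1, "delta_pos": [0.009, -0.043, 0], "roll": 0},
    {"claw": 1, "delta_pos": [0.009, -0.043, 0], "roll": 0},
    {"claw": 1, "delta_pos": [0.009, -0.043, 0], "roll": 0},
    {"claw": 1, "delta_pos": [0.009, -0.043, 0], "roll": 0}
  ]
}}

```text
t: 31.75
position: [512.6, 52.9, 140.3]
tool_rot: [3.141, -0.0, 0.003]
wrist_force: [1.2, -0.6, -1.2]
grip_width: 0.557
grasp_force: 62.5
```

Call:
{"api": "drive_tool", "payload": {
  "targets": [
    {"claw": 1, "delta_pos": [0.009, -0.043, 0], "roll": 0},
    {"claw": 1, "delta_pos": [0.009, -0.043, 0], "roll": 0},
    {"claw": 1, "delta_pos": [0.009, -0.043, 0], "roll": 0},
    {"claw": 1, "delta_pos": [0.007, -0.041, 0], "roll": 0},
    {"claw": 1, "delta_pos": [0, 0, 0], "roll": 0},
    {"claw": 1, "delta_pos": [0, 0, 0], "roll": 0},
    {"claw": 1, "delta_pos": [0, 0, 0.04], "roll": 0},
    {"claw": 1, "delta_pos": [0, 0, 0.03], "roll": 0},
    {"claw": 1, "delta_pos": [0, 0, 0], "roll": 0},
    {"claw": 1, "delta_pos": [0, 0, 0], "roll": 0}
  ]
}}

```text
t: 32.75
position: [546.3, 220.1, 69.9]
tool_rot: [3.141, -0.002, -0.001]
wrist_force: [0.5, 0.7, -0.7]
grip_width: 0.557
grasp_force: 62.6
```

Call:
{"api": "drive_tool", "payload": {
  "targets": [
    {"claw": 1, "delta_pos": [0, 0, 0.014], "roll": 0},
    {"claw": 1, "delta_pos": [0, 0, 0.004], "roll": 0},
    {"claw": 1, "delta_pos": [0, 0, 0], "roll": 0},
    {"claw": -0.55, "delta_pos": [0, 0, 0], "roll": 0},
    {"claw": -0.55, "delta_pos": [0, 0, 0], "roll": 0},
    {"claw": -0.55, "delta_pos": [0, 0, 0], "roll": 0},
    {"claw": -0.55, "delta_pos": [0, 0, -0.03], "roll": 0},
    {"claw": -0.55, "delta_pos": [0, 0, -0.045], "roll": 0},
    {"claw": -0.55, "delta_pos": [0, 0, -0.02], "roll": 0},
    {"claw": 1, "delta_pos": [0, 0, 0], "roll": 0}
  ]
}}

```text
t: 33.75
position: [549.1, 221.8, 151.0]
tool_rot: [-3.14, -0.0, -0.013]
wrist_force: [-0.0, -0.6, -0.5]
grip_width: 0.622
grasp_force: 0.0
```

Call:
{"api": "drive_tool", "payload": {
  "targets": [
    {"claw": 1, "delta_pos": [-0.04, 0.01, 0], "roll": 0},
    {"claw": 1, "delta_pos": [-0.04, 0.01, 0], "roll": 0},
    {"claw": 1, "delta_pos": [-0.04, 0.01, 0], "roll": 0},
    {"claw": 1, "delta_pos": [-0.03, 0.011, 0], "roll": 0},
    {"claw": 1, "delta_pos": [0, 0, 0], "roll": 0},
    {"claw": 1, "delta_pos": [0, 0, 0], "roll": 0}
  ]
}}

```text
t: 34.35
position: [395.5, 180.0, 145.6]
tool_rot: [3.142, -0.0, -0.001]
wrist_force: [0.3, 0.4, 0.6]
grip_width: 0.003
grasp_force: 0.0
```

```bash
python3 look.py; python3 - <<'E'
from h import *
a=env.snapshot("scene");b=env.snapshot("top")
A=cv2.resize(a[130:320,190:390],(400,380));B=cv2.resize(b[120:270,170:370],(400,300))
cv2.imwrite("pics/s3.png",np.hstack([A,cv2.copyMakeBorder(B,0,80,0,0,0)])[:,:,::-1])
E
```

```text
[396.92220451 180.24918708 146.28241262] 34.45
scene 49 [(36, [531.7, 132.3], [547.1, 138.3]), (36, [596.2, 91.6], [610.1, 98.5]), (38, [530.5, 219.0], [545.8, 223.1]), (37, [601.1, 175.9], [614.9, 181.0]), (40, [597.9, 260.5], [611.9, 263.8])]
scene 30 [(174, [445.2, 174.2], [462.2, 179.2]), (95, [535.5, 133.7], [550.6, 139.6]), (92, [601.1, 94.1], [614.8, 100.9]), (102, [534.6, 221.0], [549.6, 225.1]), (89, [607.3, 178.8], [620.8, 183.8]), (91, [604.6, 263.0], [618.2, 266.2])]
top 49 [(23, [619.3, 266.9], [612.8, 261.5]), (24, [621.7, 182.1], [615.2, 178.4]), (26, [616.1, 97.9], [609.7, 95.9]), (23, [551.3, 224.6], [546.2, 220.0]), (21, [552.4, 138.3], [547.2, 135.5])]
top 30 [(135, [731.3, -243.7], [722.6, -238.8]), (58, [616.8, 263.4], [610.4, 258.1]), (63, [620.0, 180.7], [613.6, 177.1]), (57, [614.7, 97.5], [608.4, 95.5]), (56, [549.9, 223.4], [544.9, 218.9]), (59, [550.6, 138.0], [545.6, 135.3])]
```

View pics/s3.png

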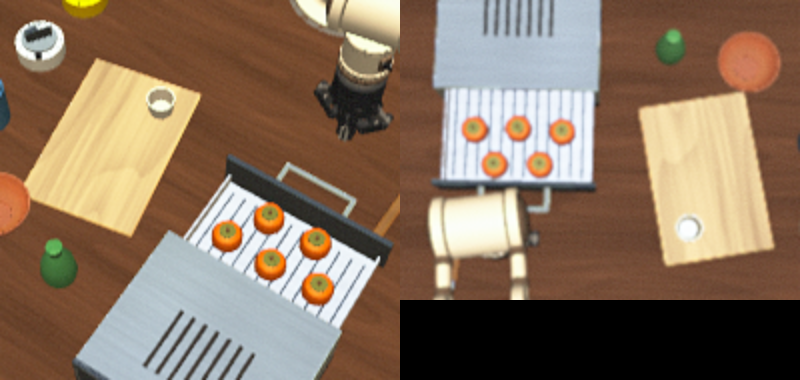

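All five persimmons stand singly on the tray (scene crop around (270,250)), the board is empty and the cup is untouched. Now push the bar with shut fingers.

Call:
{"api": "drive_tool", "payload": {
  "targets": [
    {"claw": 1, "delta_pos": [0, 0, 0.035], "roll": 0},
    {"claw": 1, "delta_pos": [0, 0, 0.038], "roll": 0},
    {"claw": 1, "delta_pos": [0.01, 0, 0], "roll": 0},
    {"claw": 1, "delta_pos": [0.015, 0, 0], "roll": 0},
    {"claw": 1, "delta_pos": [0.01, 0, 0], "roll": 0},
    {"claw": 1, "delta_pos": [0.005, 0, 0], "roll": 0},
    {"claw": 1, "delta_pos": [0.005, 0, 0], "roll": 0},
    {"claw": 1, "delta_pos": [0.005, 0, 0], "roll": 0},
    {"claw": 1, "delta_pos": [0.006, 0, 0], "roll": 0},
    {"claw": 1, "delta_pos": [0.008, 0, 0], "roll": 0}
  ]
}}

```text
t: 35.55
position: [460.0, 180.2, 73.3]
tool_rot: [3.142, 0.0, -0.002]
wrist_force: [-2.9, 0.3, 2.7]
grip_width: -0.001
grasp_force: 1.3
```

Call:
{"api": "drive_tool", "payload": {
  "targets": [
    {"claw": 1, "delta_pos": [0.01, 0, 0], "roll": 0},
    {"claw": 1, "delta_pos": [0.012, 0, 0], "roll": 0},
    {"claw": 1, "delta_pos": [0.013, 0, 0], "roll": 0},
    {"claw": 1, "delta_pos": [0.013, 0, 0], "roll": 0},
    {"claw": 1, "delta_pos": [0.013, 0, 0], "roll": 0},
    {"claw": 1, "delta_pos": [0.013, 0, 0], "roll": 0},
    {"claw": 1, "delta_pos": [0.013, 0, 0], "roll": 0},
    {"claw": 1, "delta_pos": [0.013, 0, 0], "roll": 0},
    {"claw": 1, "delta_pos": [0.01, 0, 0], "roll": 0},
    {"claw": 1, "delta_pos": [0.008, 0, 0], "roll": 0}
  ]
}}

```text
t: 36.55
position: [579.0, 180.0, 73.1]
tool_rot: [3.141, -0.0, -0.0]
wrist_force: [-2.2, 0.3, 1.4]
grip_width: -0.002
grasp_force: 1.3
```

Call:
{"api": "drive_tool", "payload": {
  "targets": [
    {"claw": 1, "delta_pos": [0.008, 0, 0], "roll": 0},
    {"claw": 1, "delta_pos": [0.006, 0, 0], "roll": 0},
    {"claw": 1, "delta_pos": [0.005, 0, 0], "roll": 0},
    {"claw": 1, "delta_pos": [0.004, 0, 0], "roll": 0},
    {"claw": 1, "delta_pos": [0.003, 0, 0], "roll": 0},
    {"claw": 1, "delta_pos": [0.002, 0, 0], "roll": 0},
    {"claw": 1, "delta_pos": [0, 0, 0], "roll": 0}
  ]
}}

```text
t: 37.25
position: [606.6, 180.2, 73.4]
tool_rot: [-3.141, 0.0, -0.001]
wrist_force: [-1.3, -0.0, 0.1]
grip_width: 0.0
grasp_force: 0.2
```

Call:
{"api": "drive_tool", "payload": {
  "targets": [
    {"claw": 1, "delta_pos": [0.003, 0, 0], "roll": 0},
    {"claw": 1, "delta_pos": [0.003, 0, 0], "roll": 0},
    {"claw": 1, "delta_pos": [0.002, 0, 0], "roll": 0},
    {"claw": 1, "delta_pos": [0.002, 0, 0], "roll": 0},
    {"claw": 1, "delta_pos": [0, 0, 0], "roll": 0}
  ]
}}

```text
t: 37.75
position: [609.1, 180.2, 73.2]
tool_rot: [3.14, 0.002, -0.029]
wrist_force: [-28.6, -3.6, 21.0]
grip_width: 0.003
grasp_force: 15.0
```

The tray is shut: the push met the stop at 28 N, with the bar at x≈624. Back off, lift and go above the timer at (444,-405).

Call:
{"api": "drive_tool", "payload": {
  "targets": [
    {"claw": 1, "delta_pos": [-0.012, 0, 0], "roll": 0},
    {"claw": 1, "delta_pos": [-0.005, 0, 0], "roll": 0},
    {"claw": 1, "delta_pos": [0, 0, -0.04], "roll": 0},
    {"claw": 1, "delta_pos": [0, 0, -0.045], "roll": 0},
    {"claw": 1, "delta_pos": [0, 0, -0.045], "roll": 0},
    {"claw": 1, "delta_pos": [0, 0, 0], "roll": 0}
  ]
}}

```text
t: 38.35
position: [604.4, 180.8, 212.7]
tool_rot: [-3.14, -0.0, -0.026]
wrist_force: [1.0, 0.2, 1.3]
grip_width: -0.0
grasp_force: 0.0
```

Call:
{"api": "drive_tool", "payload": {
  "targets": [
    {"claw": 0.2, "delta_pos": [-0.011, 0.042, 0], "roll": 0},
    {"claw": 0.2, "delta_pos": [-0.011, 0.042, 0], "roll": 0},
    {"claw": 0.2, "delta_pos": [-0.011, 0.042, 0], "roll": 0},
    {"claw": 0.2, "delta_pos": [-0.011, 0.042, 0], "roll": 0},
    {"claw": 0.2, "delta_pos": [-0.011, 0.042, 0], "roll": 0},
    {"claw": 0.2, "delta_pos": [-0.011, 0.042, 0], "roll": 0},
    {"claw": 0.2, "delta_pos": [-0.011, 0.042, 0], "roll": 0},
    {"claw": 0.2, "delta_pos": [-0.011, 0.042, 0], "roll": 0},
    {"claw": 0.2, "delta_pos": [-0.011, 0.042, 0], "roll": 0},
    {"claw": 0.2, "delta_pos": [-0.011, 0.042, 0], "roll": 0}
  ]
}}

```text
t: 39.35
position: [489.0, -241.9, 203.5]
tool_rot: [3.141, -0.0, 0.003]
wrist_force: [0.4, 0.1, 0.0]
grip_width: 0.4
grasp_force: 0.0
```

Call:
{"api": "drive_tool", "payload": {
  "targets": [
    {"claw": 0.2, "delta_pos": [-0.011, 0.042, 0], "roll": 0},
    {"claw": 0.2, "delta_pos": [-0.011, 0.042, 0], "roll": 0},
    {"claw": 0.2, "delta_pos": [0, 0, 0], "roll": -0.143},
    {"claw": 0.2, "delta_pos": [0, 0, 0], "roll": -0.143},
    {"claw": 0.2, "delta_pos": [0, 0, 0], "roll": -0.143},
    {"claw": 0.2, "delta_pos": [0, 0, 0], "roll": -0.143},
    {"claw": 0.2, "delta_pos": [0, 0, 0], "roll": -0.143},
    {"claw": 0.2, "delta_pos": [0, 0, 0], "roll": -0.143},
    {"claw": 0.2, "delta_pos": [0, 0, 0], "roll": -0.143}
  ]
}}

```text
t: 40.25
position: [467.7, -324.3, 203.3]
tool_rot: [2.751, 1.515, 0.001]
wrist_force: [0.5, -0.2, -0.3]
grip_width: 0.4
grasp_force: 0.0
```

Call:
{"api": "drive_tool", "payload": {
  "targets": [
    {"claw": 0.2, "delta_pos": [0, 0, 0], "roll": -0.143},
    {"claw": 0.2, "delta_pos": [0, 0, 0], "roll": -0.143},
    {"claw": 0.2, "delta_pos": [0, 0, 0], "roll": -0.143},
    {"claw": 0.2, "delta_pos": [0, 0, 0], "roll": -0.143},
    {"claw": 0.2, "delta_pos": [0, 0, 0], "roll": -0.143},
    {"claw": 0.2, "delta_pos": [0, 0, 0], "roll": -0.143},
    {"claw": 0.2, "delta_pos": [0, 0, 0], "roll": -0.143},
    {"claw": 0.2, "delta_pos": [0, 0, 0], "roll": -0.143},
    {"claw": 0.2, "delta_pos": [0, 0, 0], "roll": -0.143},
    {"claw": 0.2, "delta_pos": [0, 0, 0], "roll": -0.143}
  ]
}}

```text
t: 41.25
position: [467.7, -324.3, 203.3]
tool_rot: [1.084, 2.947, -0.001]
wrist_force: [-0.1, -0.2, -0.1]
grip_width: 0.4
grasp_force: 0.0
```

```bash
python3 - <<'E'
from h import *
a=env.snapshot("scene");b=env.snapshot("top")
p,M=world();print(p,M.round(3).tolist(),delta(444,-405,p[2]),proj("scene",p),proj("scene",[444,-405,42]),proj("top",[444,-405,42]))
v=np.hstack([cv2.resize(a[130:175,185:235],(400,360),interpolation=2),cv2.resize(b[214:254,363:408],(400,360),interpolation=2)])
cv2.imwrite("pics/d1.png",v[:,:,::-1])
crop(a,(215,125,395,300),3,"d2.png")
E
```

```text
[ 467.56735119 -324.17454238  203.27457321] [[-0.758, 0.652, 0.001], [0.652, 0.758, -0.001], [-0.001, 0.0, -1.0]] [-34.8 -76.6   0. ] [218.3 133.7] [208.8 149. ] [382.4 232.2]
```

View pics/d1.png

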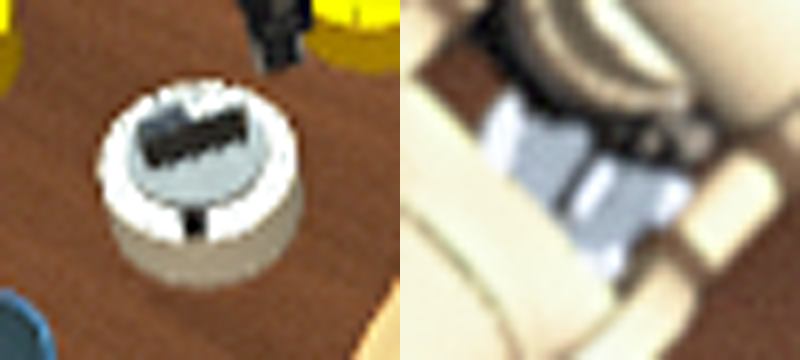

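The timer is unmoved in the scene crop: bar from (137,128) to (243,108) along its top edge, pip at (195,222), fingers above. The white stripe is on the right-hand, robot-side end. Compute the angles and centre.

```bash
python3 - <<'E'
from h import *
f1=lambda x,y:(185+x/8-.5,130+y/8-.5); f2=lambda x,y:(365+x/12-.5,218+y/12-.5)
ang=lambda a,b:np.arctan2(*(b-a)[1::-1]).round(3)
for l,r,z in(((137,128),(243,108),72),((152,167),(247,142),47)):
    a,b=onz("scene",*f1(*l),z),onz("scene",*f1(*r),z); print(z,a,b,ang(a,b),np.linalg.norm(b-a))
a,b=onz("top",*f2(285,120),72),onz("top",*f2(222,235),72); print("top",a,b,ang(a,b),(a+b)/2)
# centre from rim silhouettes
for z in(38,46):
    print(z,[onz("scene",*f1(*q),z).tolist() for q in((97,165),(300,165),(200,78),(130,165),(268,160),(195,210))])
print("pip s",onz("scene",*f1(195,222),47),"pip t",onz("top",*f2(152,65),47))
b=cv2.imread("pics/top0.png")[:,:,::-1]; a=env.snapshot("scene")
for n,im,box in(("scene",a,(192,135,226,168)),("top",b,(368,218,398,250))):
    h=cv2.cvtColor(np.ascontiguousarray(im),cv2.COLOR_RGB2HSV); m=((h[...,1]<45)&(h[...,2]>215)).astype(np.uint8)
    k=np.zeros_like(m);k[box[1]:box[3],box[0]:box[2]]=1
    c=max(cv2.findContours(m*k,0,1)[0],key=cv2.contourArea);h2=cv2.convexHull(c);e=cv2.fitEllipse(h2);print(n,e,onz(n,*e[0],38),onz(n,*e[0],46))
E
```

```text
72 [ 462.3 -419.4   72. ] [ 427.3 -386.    72. ] 2.38 48.37933443113907
47 [ 462.4 -414.8   47. ] [ 427.4 -386.9   47. ] 2.469 44.75946827208744
top [ 459.1 -419.4   72. ] [ 423.1 -398.7   72. ] 2.62 [ 441.1  -409.05   72.  ]
38 [[470.1, -442.2, 38.0], [419.8, -363.4, 38.0], [403.5, -433.4, 38.0], [461.9, -429.3, 38.0], [425.3, -377.6, 38.0], [466.5, -388.3, 38.0]]
46 [[474.5, -437.3, 46.0], [424.4, -359.1, 46.0], [408.3, -428.6, 46.0], [466.4, -424.6, 46.0], [430.0, -373.1, 46.0], [470.9, -383.8, 46.0]]
pip s [ 476.9 -379.1   47. ] pip t [ 478.7 -384.    47. ]
scene ((210.58128356933594, 149.53273010253906), (19.14512825012207, 21.180709838867188), 85.2181396484375) [ 440.2 -400.5   38. ] [ 444.8 -395.9   46. ]
top ((383.3611145019531, 232.91888427734375), (22.799911499023438, 23.967506408691406), 145.8433837890625) [ 441.9 -409.7   38. ] [ 441.1 -407.5   46. ]
```

Call:
{"api": "drive_tool", "payload": {
  "targets": [
    {"claw": 0.2, "delta_pos": [-0.017, -0.04, 0], "roll": 0},
    {"claw": 0.2, "delta_pos": [-0.017, -0.04, 0], "roll": 0},
    {"claw": 0.2, "delta_pos": [0, 0, 0.04], "roll": 0},
    {"claw": 0.2, "delta_pos": [0, 0, 0.04], "roll": 0},
    {"claw": 0.2, "delta_pos": [0, 0, 0.035], "roll": 0},
    {"claw": 0.2, "delta_pos": [0, 0, 0], "roll": 0},
    {"claw": 0.2, "delta_pos": [0, 0, 0], "roll": 0},
    {"claw": 0.2, "delta_pos": [0, 0, 0], "roll": 0}
  ]
}}

```text
t: 42.2
position: [442.1, -408.3, 91.2]
tool_rot: [1.093, 2.941, -0.004]
wrist_force: [0.4, -1.0, 0.3]
grip_width: 0.403
grasp_force: 0.0
```

```bash
python3 - <<'E'
from h import *
a=env.snapshot("scene")
p,M=world();print(p,delta(441,-407.5,p[2]))
for s in(-1,1):
    for x in (-11,11): print(s,x,((proj("scene",p+[0,0,5]+M[:,1]*s*17+M[:,0]*x)-[180,115])*10).round())
crop(a,(180,115,240,175),10,"d3.png")
E
```

```text
[ 442.19095749 -408.35951169   91.40695965] [ 1.5 -0.1 -0. ]
-1 -11 [227. 209.]
-1 11 [287. 196.]
1 -11 [246. 280.]
1 11 [307. 267.]
```

View pics/d3.png

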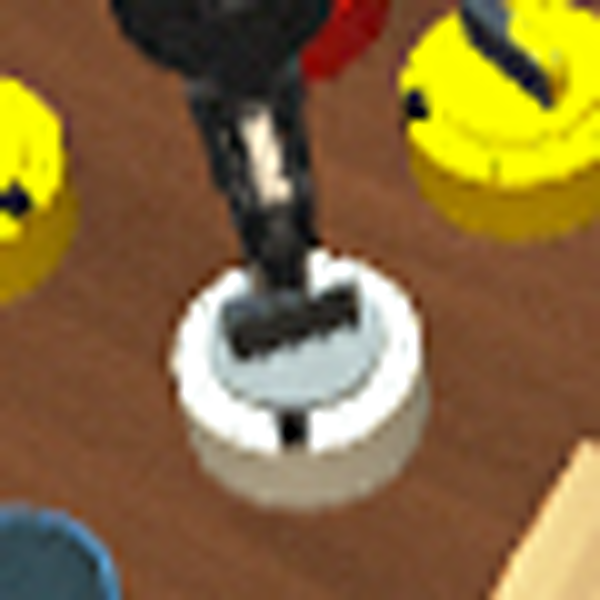

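The near fingertip is at about (283,288) in the crop, predicted at (276,274). The bar spans (225,325) to (355,290) directly below, so the alignment is good. Descend and close.

Call:
{"api": "drive_tool", "payload": {
  "targets": [
    {"claw": 0.2, "delta_pos": [0.001, 0, 0.02], "roll": 0},
    {"claw": 0.2, "delta_pos": [0, 0, 0.015], "roll": 0},
    {"claw": 0.2, "delta_pos": [0, 0, 0.003], "roll": 0},
    {"claw": 0.2, "delta_pos": [0, 0, 0], "roll": 0},
    {"claw": 0.2, "delta_pos": [0, 0, 0], "roll": 0}
  ]
}}

```text
t: 42.75
position: [440.5, -406.6, 51.2]
tool_rot: [1.093, 2.944, -0.001]
wrist_force: [0.3, 0.5, -0.1]
grip_width: 0.403
grasp_force: 0.0
```

Call:
{"api": "drive_tool", "payload": {
  "targets": [
    {"claw": 0.6, "delta_pos": [0, 0, 0], "roll": 0},
    {"claw": 0.7, "delta_pos": [0, 0, 0], "roll": 0},
    {"claw": 0.8, "delta_pos": [0, 0, 0], "roll": 0},
    {"claw": 1, "delta_pos": [0, 0, 0], "roll": 0},
    {"claw": 1, "delta_pos": [0, 0, 0], "roll": 0},
    {"claw": 1, "delta_pos": [0, 0, 0.001], "roll": 0},
    {"claw": 1, "delta_pos": [0, 0, 0], "roll": 0}
  ]
}}

```text
t: 43.45
position: [440.7, -406.7, 51.4]
tool_rot: [1.092, 2.944, -0.001]
wrist_force: [-2.4, 3.5, 12.8]
grip_width: 0.124
grasp_force: 60.2
```

```bash
python3 - <<'E'
from h import *
a=env.snapshot("scene");s=env.get_state()
p,M=world();print(p,s["tool_rot"],s["wrist_force"],s["ft_torque"],s["grip_width"],s["grasp_force"],s["joint_pos"])
h=cv2.cvtColor(np.ascontiguousarray(a),cv2.COLOR_RGB2HSV)
print(blobs(a,(0,0,0),(179,255,60),(203,153,216,163),3))
cv2.imwrite("pics/d4_raw.png",a[:,:,::-1])
E
```

```text
[ 440.66093779 -406.70989426   51.41729504] [ 1.09211809e+00  2.94425144e+00 -1.45625065e-03] [-1.94220194  3.57863362 12.77498586] [0.59085907 0.33610347 0.01841344] 0.12917237161258444 60.20790874958038 [-9.46636934e-01  4.17698735e-01  1.66005799e+00 -4.17445962e-05
  1.06222676e+00 -1.80701347e+00]
[([207.5, 156.5], 4, [207, 156, 2, 2])]
```

Gripped, pressing about 12.8 N. Turn in part and check.

Call:
{"api": "drive_tool", "payload": {
  "targets": [
    {"claw": 1, "delta_pos": [0, 0, 0], "roll": 0.05},
    {"claw": 1, "delta_pos": [0, 0, 0], "roll": 0.05},
    {"claw": 1, "delta_pos": [0, 0, 0], "roll": 0.05},
    {"claw": 1, "delta_pos": [0, 0, 0], "roll": 0.05},
    {"claw": 1, "delta_pos": [0, 0, 0], "roll": 0.05},
    {"claw": 1, "delta_pos": [0, 0, 0], "roll": 0.05}
  ]
}}

```text
t: 44.1
position: [440.8, -406.6, 51.4]
tool_rot: [1.522, 2.746, -0.001]
wrist_force: [-1.7, 4.0, 12.1]
grip_width: 0.126
grasp_force: 60.3
```

```bash
cat > tm.py <<'E'
from h import *
a=env.snapshot("scene");s=env.get_state()
t=s["tool_rot"];print(s["position"].round(1),"phi",(2*np.arctan2(t[1],t[0])).round(3),s["wrist_force"].round(1),s["ft_torque"].round(2),s["grip_width"].round(3),s["grasp_force"])
print(blobs(a,(0,0,0),(179,255,80),(203,153,216,165),3))
h=cv2.cvtColor(np.ascontiguousarray(a),cv2.COLOR_RGB2HSV)
m=((h[...,1]<80)&(h[...,2]>120)).astype(np.uint8);k=np.zeros_like(m);k[146:172,192:226]=1
ys,xs=np.nonzero(m*k);print("case bbox",xs.min(),xs.max(),ys.max(),len(xs))
E
python3 tm.py
```

```text
Traceback (most recent call last):
  File "tm.py", line 3, in <module>
    t=s["tool_rot"];print(s["position"].round(1),"phi",(2*np.arctan2(t[1],t[0])).round(3),s["wrist_force"].round(1),s["ft_torque"].round(2),s["grip_width"].round(3),s["grasp_force"])
                                                                                                                                            ^^^^^^^^^^^^^^^^^^^^^
AttributeError: 'float' object has no attribute 'round'
```

```bash
sed -i 's/s\["grip_width"\].round(3)/s["grip_width"]/' tm.py; python3 tm.py
```

```text
[ 440.8 -406.6   51.4] phi 2.13 [-1.5  4.1 12.1] [ 0.63  0.31 -0.13] 0.12657460598493347 60.008111000061035
[([207.0, 156.3], 7, [206, 155, 3, 3])]
case bbox 197 221 164 355
```

The moment reads 0.13 N m, so the dial is slipping as intended, and the pip has stayed put.

Call:
{"api": "drive_tool", "payload": {
  "targets": [
    {"claw": 1, "delta_pos": [0, 0, 0], "roll": 0.07},
    {"claw": 1, "delta_pos": [0, 0, 0], "roll": 0.07},
    {"claw": 1, "delta_pos": [0, 0, 0], "roll": 0.07},
    {"claw": 1, "delta_pos": [0, 0, 0], "roll": 0.07},
    {"claw": 1, "delta_pos": [0, 0, 0], "roll": 0.07},
    {"claw": 1, "delta_pos": [0, 0, 0], "roll": 0.07},
    {"claw": 1, "delta_pos": [0, 0, 0], "roll": 0.07},
    {"claw": 1, "delta_pos": [0, 0, 0], "roll": 0.07},
    {"claw": 1, "delta_pos": [0, 0, 0], "roll": 0.07},
    {"claw": 1, "delta_pos": [0, 0, 0], "roll": 0.07}
  ]
}}

```text
t: 45.2
position: [441.2, -406.5, 51.4]
tool_rot: [2.372, 2.056, 0.001]
wrist_force: [0.1, 4.1, 10.7]
grip_width: 0.123
grasp_force: 60.2
```

```bash
python3 tm.py
```

```text
[ 441.2 -406.5   51.4] phi 1.426 [ 0.6  4.5 11. ] [0.68 0.02 0.02] 0.12799021807245953 59.93210792541504
[([207.0, 156.3], 7, [206, 155, 3, 3])]
case bbox 197 221 164 358
```

Call:
{"api": "drive_tool", "payload": {
  "targets": [
    {"claw": 1, "delta_pos": [0, 0, 0], "roll": 0.07},
    {"claw": 1, "delta_pos": [0, 0, 0], "roll": 0.07},
    {"claw": 1, "delta_pos": [0, 0, 0], "roll": 0.07},
    {"claw": 1, "delta_pos": [0, 0, 0], "roll": 0.07},
    {"claw": 1, "delta_pos": [0, 0, 0], "roll": 0.07},
    {"claw": 1, "delta_pos": [0, 0, 0], "roll": 0.07},
    {"claw": 1, "delta_pos": [0, 0, 0], "roll": 0.07},
    {"claw": 1, "delta_pos": [0, 0, 0], "roll": 0.07},
    {"claw": 1, "delta_pos": [0, 0, 0], "roll": 0.07},
    {"claw": 1, "delta_pos": [0, 0, 0], "roll": 0.07}
  ]
}}

```text
t: 46.25
position: [441.5, -406.7, 51.4]
tool_rot: [2.933, 1.118, 0.003]
wrist_force: [0.8, 3.4, 10.2]
grip_width: 0.123
grasp_force: 60.0
```

```bash
python3 tm.py; python3 -c "
from h import *
crop(env.snapshot('scene'),(180,115,240,175),10,'d5.png')"
```

```text
[ 441.6 -406.7   51.4] phi 0.725 [ 0.8  2.9 10. ] [ 0.61 -0.22 -0.  ] 0.12284865002350924 59.75127339363098
[([207.0, 156.3], 7, [206, 155, 3, 3])]
case bbox 197 221 164 373
```

View pics/d5.png

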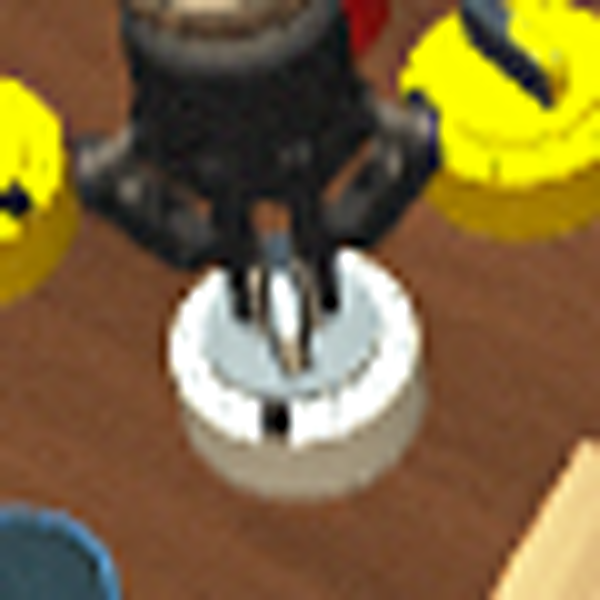

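The pointer (white stripe end at (293,370)) is coming up to the pip at (275,418). The whole timer shifted by only about 2 mm, when it was gripped. Compute what is left.

```bash
python3 - <<'E'
from h import *
c=np.array([441.5,-406.7])
for bu,bv in((0,0),(.6,1.2),(.3,.8)):
    for z in(46,49):
        q=onz("scene",207.0-bu,156.3-bv,z)[:2]-c; print(bu,z,q,np.hypot(*q).round(1),np.arctan2(q[1],q[0]).round(3))
# expected pip pixel at several angles, and stripe end
o=proj("scene",[*c,46])
for g in(.4,.5,.6,.7): print(g,(proj("scene",[c[0]+40*np.cos(g),c[1]+40*np.sin(g),49])-[180,115])*10, (proj("scene",[c[0]+24*np.cos(g),c[1]+24*np.sin(g),72])-[180,115])*10)
print((o-[180,115])*10)
E
```

```text
0 46 [35.1 18.7] 39.8 0.49
0 49 [36.7 20.4] 42.0 0.507
0.6 46 [31.9 13.5] 34.6 0.4
0.6 49 [33.6 15.3] 36.9 0.427
0.3 46 [32.8 15.6] 36.3 0.444
0.3 49 [34.4 17.3] 38.5 0.466
0.4 [259. 407.] [263. 333.]
0.5 [270. 409.] [269. 334.]
0.6 [281. 409.] [276. 334.]
0.7 [292. 408.] [283. 334.]
[288. 327.]
```

Call:
{"api": "drive_tool", "payload": {
  "targets": [
    {"claw": 1, "delta_pos": [0, 0, 0], "roll": 0.06},
    {"claw": 1, "delta_pos": [0, 0, 0], "roll": 0.06},
    {"claw": 1, "delta_pos": [0, 0, 0], "roll": 0.06},
    {"claw": 1, "delta_pos": [0, 0, 0], "roll": 0.06},
    {"claw": 1, "delta_pos": [0, 0, 0], "roll": 0.01},
    {"claw": 1, "delta_pos": [0, 0, 0], "roll": 0},
    {"claw": 1, "delta_pos": [0, 0, 0], "roll": 0}
  ]
}}

```text
t: 47.05
position: [441.6, -406.8, 51.4]
tool_rot: [3.049, 0.748, 0.004]
wrist_force: [1.3, 3.4, 8.8]
grip_width: 0.128
grasp_force: 59.8
```

```bash
python3 tm.py
```

```text
[ 441.6 -406.8   51.4] phi 0.481 [1.5 3.7 9.5] [ 0.51 -0.32  0.  ] 0.12020259187966156 59.79187846183777
[([207.0, 156.3], 7, [206, 155, 3, 3])]
case bbox 197 221 164 372
```

Release symmetrically, lift clear and look.

Call:
{"api": "drive_tool", "payload": {
  "targets": [
    {"claw": 0.2, "delta_pos": [0, 0, 0], "roll": 0},
    {"claw": 0.2, "delta_pos": [0, 0, 0], "roll": 0},
    {"claw": 0.2, "delta_pos": [0, 0, 0], "roll": 0},
    {"claw": 0.2, "delta_pos": [0, 0, -0.02], "roll": 0},
    {"claw": 0.2, "delta_pos": [0, 0, -0.04], "roll": 0},
    {"claw": 0.2, "delta_pos": [0, 0, -0.04], "roll": 0},
    {"claw": 0.2, "delta_pos": [-0.04, 0, 0], "roll": 0},
    {"claw": 0.2, "delta_pos": [-0.04, 0, 0], "roll": 0},
    {"claw": 0.2, "delta_pos": [-0.04, 0, 0], "roll": 0},
    {"claw": 0.2, "delta_pos": [0, 0, 0], "roll": 0}
  ]
}}

```text
t: 48.1
position: [329.9, -463.4, 149.0]
tool_rot: [-3.053, -0.741, 0.003]
wrist_force: [0.6, 0.3, -0.2]
grip_width: 0.405
grasp_force: 0.0
```

```bash
python3 - <<'E'
from h import *
a=env.snapshot("scene");b=env.snapshot("top");print(env.get_state()["position"],env.get_state()["t"])
v=np.hstack([cv2.resize(a[132:172,190:230],(400,400),interpolation=2),cv2.resize(b[214:254,363:403],(400,400),interpolation=2)])
w=cv2.resize(a[200:330,215:390],(269,200))
v=np.vstack([v,cv2.copyMakeBorder(w,0,0,0,531,0)])
cv2.imwrite("pics/e1.png",v[:,:,::-1])
E
```

```text
[ 333.09067213 -461.58957615  148.99414016] 48.2
```

View pics/e1.png

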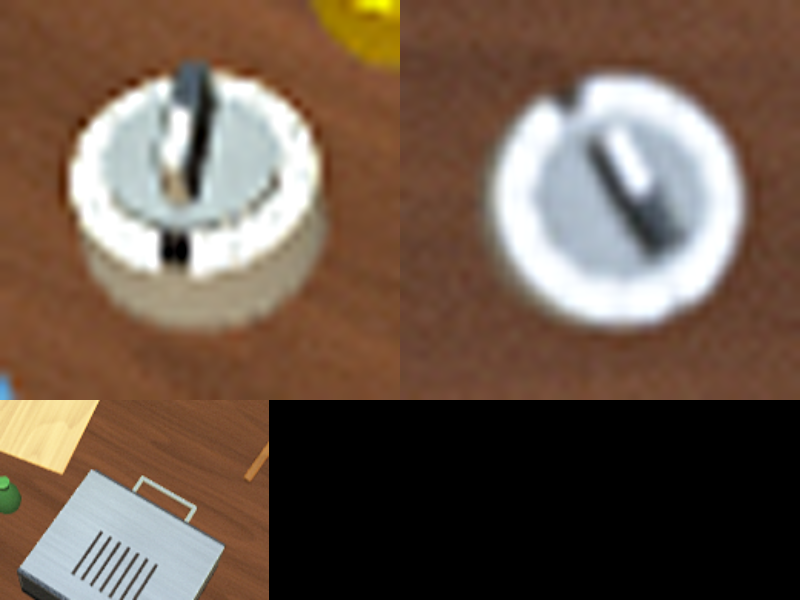

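The tray is shut. The pointer's stripe end faces the pip, which is at (175,248) in the left crop with the bar's end at (178,198). One bias-free check of the residual angle follows.

```bash
python3 - <<'E'
from h import *
f=lambda x,y:(190+x/10-.5,132+y/10-.5); t=lambda x,y:(363+(x-400)/10-.5,214+y/10-.5)
for ph in(.45,.5,.55):
    u=np.array([np.cos(ph),np.sin(ph)]);n=np.array([-u[1],u[0]])
    for nm,P,E in(("scene",onz("scene",*f(175,250),47),onz("scene",*f(179,198),46)),("top",onz("top",*t(568,97),49),onz("top",*t(606,130),72))):
        d=(P-E)[:2]; print(ph,nm,"along",(d@u).round(1),"delta",np.arcsin(d@n/40).round(3))
E
```

```text
0.45 scene along 24.2 delta 0.091
0.45 top along 17.0 delta 0.019
0.5 scene along 24.3 delta 0.061
0.5 top along 17.0 delta -0.002
0.55 scene along 24.4 delta 0.03
0.55 top along 17.0 delta -0.023
```

```bash
python3 -c "
from cell import env
print(env.job_done())"
```

```text
the job is handed in; nothing more can be done
None
```

The job is handed in: all five persimmons lie in one layer in the fully shut tray, and the dial's pointer is at the pip to within about 0.05 rad by my measurement; the timer shifted about 2 mm and turned up to about 0.1 rad when gripped.

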